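# Sort the stamping diees into the cabinet door's rack

### The arm

A 6-joint arm with a two-finger parallel gripper is mounted at the origin on the work surface. World frame = base frame: x ahead of the robot, y to its left, z up, the work surface at z = 0. Lengths are in m, angles in degrees, forces in N, time in s.
With the tool pointing down it reaches from about 0.4 to 0.825 m from the base axis. Payload 7 kg.
Tool frame: the origin (TCP) lies between the finger pads; the fingertips stand 19 mm ahead of it and the grasp point (between the pads) is the TCP; x points along the fingers, y is the direction in which the jaws open and shut, and the axes are right-handed (so a half turn about x gives the same grasp; the last joint's range is limited). The gripper opens to 88 mm and grips with 3 to 60 N. Pads are 19 mm wide; open, the fingers measure 130 mm over their backs; the gripper's body (78 mm by 193 mm) begins 47 mm behind the grasp point.
Start: joints at [83.829, 20.546, 0.682, 0, -70.136, -16.507], TCP at [0.26, 0.623, 0.221] pointing down, gripper open.
Joint ranges: [-176.03, 176.03], [-82.01, 121.73], [-58.28, 71.71], [-173.87, 95.51], [-174.79, -0.11], [-173.66, 173.66]. Speed limits (degrees/s): [136.94, 136.94, 172.46, 180, 180, 180].

### API

Orientations are given as [roll, pitch, yaw] about the fixed x, y, z axes, in that order (R = Rz(yaw) Ry(pitch) Rx(roll)).
In Python, from plant import r gives the robot as it stands.
- The arm moves only by the tool send_rows, never from a script. Its argument "plan" is a list of rows, each a list of 2 entries, a list of its own where there are three numbers: the shift along the tool's x, y, z scaled (see below), then the turn, a rotation vector about the tool's x, y, z scaled (see below). A call has exactly 5 rows; each row is the pose to reach, as a shift and turn from the pose measured when the call began, along the tool's axes at that moment; what a row does not reach only later rows make up. The controller multiplies each number of a shift by 0.15 m and each number of a turn by pi/4 rad. A row lasts 1/10 s, in which the tool goes at most 50 mm and 8.59 degrees, less where a joint would pass 70% of its speed; a pose out of reach is approached as far as the arm can. A call with a number of a shift or a turn outside -1 to 1 is refused whole. A call with a gripper value outside its range is refused whole. "jaw" is the opening, from -1 (shut) to 1 (fully open), so that 0 is half open, set as the call begins (left out, the last holds). The fingers move at their own pace and stop on an object; "force" is the grip in N (left out, the last holds). Time passes only in rows, so rows that repeat a pose let the fingers close, or fill a call up. It gives the time, the measured TCP pose, the force and the opening at its end, in the units of the state.
- r.get_state(): the state, without advancing time (a new reading comes with each control period).
- r.capture(name): name is "scene" or "top" or "wrist"; returns a dict with "color" (384x512x3 uint8, red, green, blue), "range_z" (384x512 float32, m along the optical axis (not along the pixel's ray), 0 where there is no reading), "mtx" (3x3 intrinsics, pixels), "pose" (4x4, takes a point from camera to world coordinates). Camera axes: x right, y down, z forward; pixel columns grow to the right and rows downward; lengths in m; the calibration is good to about 2 mm. A picture is of the moment at which its call begins.
- r.close_job(): hands the job in, once; it reports no verdict.
Trained networks look in a picture, given as the dict that the camera call returned (one of the last four; its "shot" number tells which), for a name from the list of things; names that differ only in an ending like _2 or _b are one class to them, and where a whole thing is asked for, a point or a joint stands for the part that bears it (a point fixed in the world has none). Each returns a list of dicts, best first, with "score" (0 to 1); they miss things now and then, are a little off and sometimes report something else, mostly with a low value. They report only what shows in the picture. A call takes as long as a camera call. They do not tell look-alikes from the thing itself.
- r.find_in(picture, target): "uv" ([column, row] in pixels, amid what is visible of it).
- r.trace(picture, target): "mask" (384x512 bool, what is visible of it) and "uv" ([column, row] in pixels, amid what is visible of it).
The state is a dict: "time_s": time; "joints": joint angles; "qd": joint speeds; "joint_torque": joint torques, N m; "tcp_pos": TCP position; "eef_rot": TCP orientation; "contact_force": force on the tool from outside, world axes, zero at the start; "moment": the same for the moment, N m; "gripper_width": finger opening in m.
Only numpy, scipy, OpenCV 4.12 (cv2) and the standard library are available. Lean on these libraries where they do the work, as an engineer would, in place of code of your own. Each camera call takes 0.05 s, during which the arm holds its last target. There are 200 camera calls.

### The job

Swing the die cabinet's door wide open and put every stamping die that fits, fully home and upright, into a socket of its own in the rack on the inside of the door; stand the diees too thick to enter a socket upright in the blue tray. When every die is put away, shut the door completely with the diees in it; leave the jar, the green bowl and the burnisher where they are.

Things in the scene. Friction and masses are not known exactly. Their poses are not given: they have to be found in the camera images.
- door (a joint): the cabinet door's opening angle in rad: 0 shut, grows as the free edge swings towards the robot, stop at 1.9. The hinge is stiff (about 0.4 N m of friction), so the door stays where it is left
- door_handle (a point): grip point on the door's handle, a vertical brass bar 11 mm thick and 90 mm long, its axis 35 mm off the door's outer face; its top end is 15 mm above this point (plus round end) and free from above. It stands 230 mm from the hinge along the door. Axes as door_hinge
- door_hinge (a point): point on the vertical hinge axis, at the door's left edge (+y) seen from the robot, 180 mm above the bench like door_handle. Axes turn with the door: x normal to it, from the outer (handle) face through to the inner face with the rack; -y along the door from hinge to free edge; z up. The axis lies in the outer face
- cabinet: dark wooden cabinet, fixed to the bench, 170 mm deep with its door, 270 mm wide, 210 mm high, closed roof; origin at the centre of its underside, front to its -x. Its green door is 262 mm wide, 15 mm thick, 192 mm high, its top edge 196 mm above the bench
- slot0 (a point): centre of the mouth of a round vertical socket (nearest the hinge, 65 mm from the hinge): 47 mm bore, 22 mm deep, flat bottom, 2 mm chamfer, in the top (130 mm above the bench) of a light wood rack on the door's inner face; its axis is 31 mm from that face. Under the cabinet roof while the door is shut, reachable from above once open past about 1.3 rad. Axes as door_hinge
- slot1 (a point): centre of the mouth of a round vertical socket (the middle one, 140 mm from the hinge): 47 mm bore, 22 mm deep, flat bottom, 2 mm chamfer, in the top (130 mm above the bench) of a light wood rack on the door's inner face; its axis is 31 mm from that face. Under the cabinet roof while the door is shut, reachable from above once open past about 1.3 rad. Axes as door_hinge
- slot2 (a point): centre of the mouth of a round vertical socket (nearest the free edge, 215 mm from the hinge): 47 mm bore, 22 mm deep, flat bottom, 2 mm chamfer, in the top (130 mm above the bench) of a light wood rack on the door's inner face; its axis is 31 mm from that face. Under the cabinet roof while the door is shut, reachable from above once open past about 1.3 rad. Axes as door_hinge
- die1_mid (a point): mid-height (35 mm above the foot, on the axis) of a stamping die, upright on the bench: 70 mm tall, lower 30 mm a round steel base, upper 40 mm a round wooden knob of 28 mm diameter to grip. The base is either 44 mm across (slides to a socket's bottom: this point 13 mm above its mouth) or 51 mm (cannot enter): find out which. About 0.3 kg. z points from foot to knob. None if absent
- die2_mid (a point): mid-height (35 mm above the foot, on the axis) of a stamping die, upright on the bench: 70 mm tall, lower 30 mm a round steel base, upper 40 mm a round wooden knob of 28 mm diameter to grip. The base is either 44 mm across (slides to a socket's bottom: this point 13 mm above its mouth) or 51 mm (cannot enter): find out which. About 0.3 kg. z points from foot to knob. None if absent
- die3_mid (a point): mid-height (35 mm above the foot, on the axis) of a stamping die, upright on the bench: 70 mm tall, lower 30 mm a round steel base, upper 40 mm a round wooden knob of 28 mm diameter to grip. The base is either 44 mm across (slides to a socket's bottom: this point 13 mm above its mouth) or 51 mm (cannot enter): find out which. About 0.3 kg. z points from foot to knob. None if absent
- die4_mid (a point): mid-height (35 mm above the foot, on the axis) of a stamping die, upright on the bench: 70 mm tall, lower 30 mm a round steel base, upper 40 mm a round wooden knob of 28 mm diameter to grip. The base is either 44 mm across (slides to a socket's bottom: this point 13 mm above its mouth) or 51 mm (cannot enter): find out which. About 0.3 kg. z points from foot to knob. None if absent
- die5_mid (a point): mid-height (35 mm above the foot, on the axis) of a stamping die, upright on the bench: 70 mm tall, lower 30 mm a round steel base, upper 40 mm a round wooden knob of 28 mm diameter to grip. The base is either 44 mm across (slides to a socket's bottom: this point 13 mm above its mouth) or 51 mm (cannot enter): find out which. About 0.3 kg. z points from foot to knob. None if absent
- tray: loose blue open tray for oversize diees, 150 (its x) x 210 (its y) x 35 mm high, walls and floor 5 mm thick, about 0.7 kg; origin at the centre of its underside
- jar: bystander: jar with a blue lid, 68 mm in diameter, 75 mm tall; origin at the centre of its underside
- dish: bystander: green bowl, 90 mm across, 22 mm high; origin at the centre of its underside
- burnisher: bystander: burnisher (thin tool with a wooden handle), 160 mm long, lying along its x axis; origin at the underside
Things that resemble listed ones, but are neither listed nor needed, are in the scene too. Leave any pink or turquoise look-alike of the part that bears die3_mid alone.

How it is judged:
By the outcome, as a careful person would: the job done as asked, in the order asked, and still so for the second after the job is handed in, with the robot touching nothing.
Of die1, die2, die3, die4, die5 only 3 to 5 are there at a start; the rules pass over those that are not, and their reading is None.
At some moment in a run one of die1, die2, die3, die4, die5, tray may be knocked a few centimetres aside while the robot is not near it.
It also fails if it takes over 210 s, if anything falls off the work surface, if the arm or the gripper's body presses on something with over 40 N, if the wrist force passes 120 N, or if a joint passes its speed limit or range.

## Working session

There is one attempt and no reset: what is moved stays moved. The work goes in short steps, Python scripts to look and compute and a tool call to move; the robot and the scene stay as the last step left them, time stands still between calls to the robot, and variables do not carry over. Pictures are saved under pics/ and viewed, about 12 in all and at most 16, crops included, and the job is handed in when it is done.

Besides the shell and the picture viewer there is one more tool, called after "Call:" by a JSON object that holds its "fn" and its "kwargs", one argument or row to a line. send_rows: Moves the arm, as the interface text tells. Its arguments: {"type":"object","properties":{"plan":{"type":"array"},"jaw":{"type":"number"},"force":{"type":"number"}},"required":["plan"]}

```bash
ls && mkdir -p pics && cat > h.py <<'E'
import numpy as np, cv2
from plant import r
from scipy.spatial.transform import Rotation as R
def pts(p):
    K=np.array(p["mtx"]);T=np.array(p["pose"]);z=p["range_z"]
    v,u=np.mgrid[:z.shape[0],:z.shape[1]]
    c=np.stack([(u-K[0,2])/K[0,0]*z,(v-K[1,2])/K[1,1]*z,z],-1)
    return c@T[:3,:3].T+T[:3,3], z>0
def proj(p,X):
    K=np.array(p["mtx"]);T=np.array(p["pose"]);c=(np.asarray(X)-T[:3,3])@T[:3,:3]
    q=c@K.T;return q[...,:2]/q[...,2:]
def save(n,*ims):
    cv2.imwrite("pics/%s.png"%n,cv2.cvtColor(np.vstack(ims),cv2.COLOR_RGB2BGR))
E
python3 - <<'E'
from h import *
s=r.get_state();print(s)
for n in("scene","top"):
    p=r.capture(n);save(n+"0",p["color"]);W,ok=pts(p)
    print(n,np.array(p["pose"]).round(3).tolist())
    for t in["die1_mid","tray","jar","dish","burnisher","door_handle","cabinet","slot0"]:
        for d in r.trace(p,t):
            m=d["mask"]&ok
            w=W[m]
            if len(w):print(t,round(d["score"],2),np.round(d["uv"]),"med",np.median(w,0).round(3),"lo",np.percentile(w,3,axis=0).round(3),"hi",np.percentile(w,97,axis=0).round(3),p["color"][m].mean(0).round())
E
```

```text
pics
{'time_s': 0.0, 'joints': array([ 8.38296144e+01,  2.05908845e+01,  6.34730657e-01, -1.90176355e-02,
       -7.01361686e+01, -1.65074431e+01]), 'qd': array([ 0.09489818,  0.08809875, -0.04430948,  0.09770453, -0.07007479,
       -0.0695627 ]), 'joint_torque': array([-7.50570180e-04, -5.82735193e+01,  2.93040454e+01,  6.99710503e+00,
        6.87916239e-03, -1.84010605e-04]), 'tcp_pos': array([0.26008085, 0.62235206, 0.22023965]), 'eef_rot': array([  95.54940452,   89.90596187, -107.13490051]), 'contact_force': array([0.03516507, 0.30659381, 0.17392183]), 'moment': array([-0.01034753,  0.00519808, -0.02559962]), 'gripper_width': 0.08764959192974864}
scene [[-0.071, 0.745, -0.664, 1.313], [0.997, 0.05, -0.051, -0.001], [-0.005, -0.665, -0.746, 0.96], [0.0, 0.0, 0.0, 1.0]]
die1_mid 0.32 [250. 197.] med [ 0.668 -0.058  0.195] lo [ 0.628 -0.093  0.164] hi [0.679 0.067 0.198] [95. 93. 65.]
jar 0.81 [130. 225.] med [ 0.676 -0.409  0.06 ] lo [ 0.64  -0.441  0.009] hi [ 0.694 -0.385  0.077] [117. 122. 138.]
dish 0.87 [390. 247.] med [0.676 0.361 0.013] lo [0.643 0.319 0.003] hi [0.718 0.
[... 1186 characters left out ...]
 89. 62.]
dish 0.82 [134. 157.] med [0.686 0.363 0.013] lo [0.645 0.321 0.004] hi [0.723 0.397 0.024] [ 53. 143.  72.]
dish 0.67 [388. 165.] med [ 0.654 -0.406  0.073] lo [ 0.628 -0.44   0.006] hi [ 0.685 -0.383  0.079] [106. 139. 183.]
burnisher 0.52 [291. 241.] med [ 0.419 -0.125  0.022] lo [ 0.32  -0.137 -0.001] hi [ 0.458 -0.111  0.028] [166. 114.  73.]
door_handle 0.65 [238. 152.] med [0.675 0.031 0.155] lo [ 0.652 -0.087  0.016] hi [0.707 0.16  0.199] [87. 89. 62.]
cabinet 0.68 [241. 122.] med [0.741 0.028 0.21 ] lo [ 0.662 -0.097  0.048] hi [0.84  0.156 0.214] [109.  76.  52.]
slot0 0.63 [241. 149.] med [0.675 0.03  0.155] lo [ 0.651 -0.087  0.019] hi [0.707 0.158 0.198] [86. 89. 62.]
```

```bash
python3 - <<'E'
import cv2
a=cv2.imread("pics/top0.png");b=cv2.imread("pics/scene0.png")
import numpy as np
cv2.imwrite("pics/topbig.png",cv2.resize(a,(800,600)))
E
```

```text
(no output)
```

View pics/topbig.png

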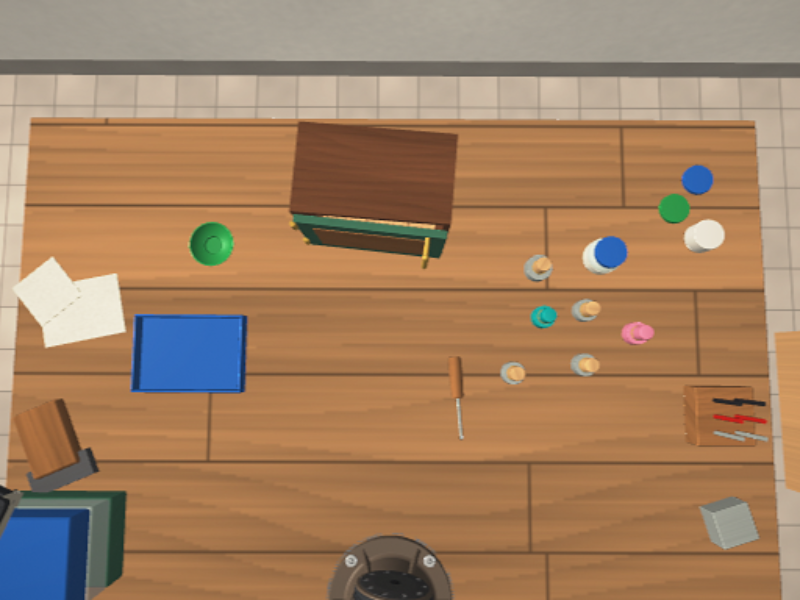

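View pics/scene0.png

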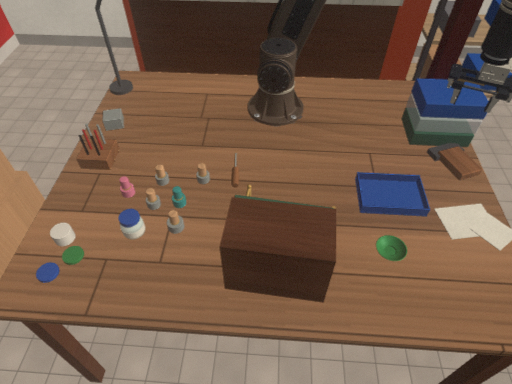

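Views 1–2: four wooden-knob dies at about (540,265), (585,308), (585,363) and (512,372) in the enlarged top view. There is a turquoise look-alike at (543,316) and a pink one at (637,332). The tray is at (189,353), the handle at (426,250) and the burnisher at (457,395).

```bash
python3 - <<'E'
from h import *
from scipy.optimize import least_squares
print(np.array(r.capture("top")["mtx"]).round(1).tolist())
def circ(P):
    f=least_squares(lambda q:np.hypot(P[:,0]-q[0],P[:,1]-q[1])-q[2],[*P.mean(0),.02],loss="soft_l1",f_scale=.001).x
    return f
for n in("top","scene"):
    p=r.capture(n);W,ok=pts(p)
    m=(ok&(W[...,2]>.062)&(W[...,2]<.078)&(W[...,1]<-.1)&(W[...,1]>-.5)&(W[...,0]>.3)&(W[...,0]<.75)).astype(np.uint8)
    k,l,st,c=cv2.connectedComponentsWithStats(m)
    for i in range(1,k):
        if st[i,4]<12:continue
        w=W[l==i]; c0=w[:,:2].mean(0)
        b=ok&(np.hypot(W[...,0]-c0[0],W[...,1]-c0[1])<.035)&(W[...,2]>.026)&(W[...,2]<.034)
        e=np.hypot(*(W[b][:,:2]-c0).T)
        # hull of base top
        if b.sum()>8:
            (cx,cy),rad=cv2.minEnclosingCircle(W[b][:,:2].astype(np.float32))
        else: cx=cy=rad=0
        print(n,"px",c[i].round(),st[i,4],"top",w.mean(0).round(4),"base",round(cx,4),round(cy,4),"diam",round(2e3*rad,1),p["color"][l==i].mean(0).round())
    # cabinet roof & door top
    m=ok&(W[...,2]>.2)&(W[...,2]<.222)&(W[...,0]>.6)&(abs(W[...,1])<.3)
    q=cv2.minAreaRect(W[m][:,:2].astype(np.float32));print("roof",q,cv2.boxPoints(q).round(3).tolist(),W[m][:,2].mean())
    m=ok&(W[...,2]>.185)&(W[...,2]<.2)&(W[...,0]>.58)&(W[...,0]<.72)&(abs(W[...,1])<.3)
    w=W[m];g=p["color"][m]
    for a,cc in list(zip(w.round(3),g))[::6]:print(a,cc,end=";")
    print()
    m=ok&(W[...,2]>.02)&(W[...,2]<.045)&(W[...,0]>.35)&(W[...,0]<.6)&(W[...,1]<.55)&(W[...,1]>.2)
    q=cv2.minAreaRect(W[m][:,:2].astype(np.float32));print("tray",q)
E
```

```text
[[367.2, 0.0, 259.0], [0.0, 367.2, 193.5], [0.0, 0.0, 1.0]]
top px [390. 161.] 309 top [ 0.6589 -0.4141  0.0744] base 0.6548 -0.4066 diam 64.7 [ 48. 103. 183.]
top px [347. 169.] 74 top [ 0.6361 -0.2884  0.0695] base 0.6369 -0.2894 diam 50.8 [219. 169. 111.]
top px [379. 197.] 76 top [ 0.5527 -0.3789  0.0697] base 0.5532 -0.3798 diam 42.9 [221. 171. 111.]
top px [351. 201.] 72 top [ 0.54   -0.2969  0.0696] base 0.5405 -0.2977 diam 44.1 [ 26. 168. 157.]
top px [412. 212.] 76 top [ 0.5086 -0.4767  0.0694] base 0.5082 -0.4779 diam 43.7 [234. 135. 159.]
top px [378. 233.] 72 top [ 0.447  -0.3743  0.0695] base 0.4468 -0.3748 diam 43.6 [225. 176. 114.]
top px [330. 239.] 74 top [ 0.4307 -0.2355  0.0698] base 0.4311 -0.2357 diam 42.9 [223. 173. 112.]
roof ((0.7385694980621338, 0.02945604920387268), (0.27057701349258423, 0.21617747843265533), 85.30911254882812) [[0.6200000047683716, -0.09700000286102295], [0.8349999785423279, -0.11400000005960464], [0.8569999933242798, 0.1550000011920929], [0.6420000195503235, 0.17299999296665192]] 0.21047928545981512
[0.702 0.166 0.193] [92 62 42];[0.699 0.
[... 5845 characters left out ...]
18  0.193] [65 85 67];[ 0.675 -0.025  0.198] [78 69 53];[ 0.671 -0.01   0.194] [68 84 64];[0.673 0.006 0.197] [67 91 69];[0.674 0.004 0.195] [75 76 58];[0.675 0.019 0.197] [68 83 63];[0.673 0.035 0.196] [84 86 62];[0.675 0.033 0.194] [71 82 62];[0.677 0.048 0.198] [75 87 67];[0.677 0.051 0.194] [74 73 57];[0.679 0.066 0.197] [68 85 64];[0.68  0.072 0.195] [78 79 60];[0.681 0.087 0.197] [74 83 64];[0.681 0.098 0.194] [72 78 59];[0.677 0.114 0.191] [86 81 61];[0.685 0.126 0.197] [77 83 63];[0.684 0.137 0.193] [80 76 58];[0.685 0.152 0.196] [85 81 61];[0.686 0.165 0.193] [130 100  61];
tray ((0.466748982667923, 0.39137551188468933), (0.21219542622566223, 0.15604867041110992), 89.85826873779297)
```

```bash
cat >> h.py <<'E'
def down(yaw):  # tool x down, tool y at yaw deg (world)
    a=np.radians(yaw);x=np.array([0,0,-1.]);y=np.array([np.cos(a),np.sin(a),0]);return np.stack([x,y,np.cross(x,y)],1)
def cur():
    s=r.get_state();return np.array(s["tcp_pos"]),R.from_euler("xyz",s["eef_rot"],degrees=True).as_matrix(),s
def yawof(M): return np.degrees(np.arctan2(M[1,1],M[0,1]))
def plan(wps,arc=None):
    """wps: list of (x,y,z,yaw,nmove): one call each; nmove rows to move, rest hold. interpolates linearly (or via arc fn)"""
    p,M,s=cur();print("at",p.round(4),"yaw",round(yawof(M),1),"j",np.round(s["joints"],1),"F",np.round(s["contact_force"],1),"w",round(s["gripper_width"],4),"t",s["time_s"])
    y0=yawof(M)
    for k,w in enumerate(wps):
        x,y,z,yaw,n=w[:5]; rows=[]
        dy=(yaw-y0+180)%360-180
        for i in range(1,6):
            f=min(1,i/n)
            if len(w)>5: q,yy=w[5](f)
            else: q=p+f*(np.array([x,y,z])-p);yy=y0+f*dy
            d=M.T@(q-p)/.15; t=R.from_matrix(M.T@down(yy)).as_rotvec()/(np.pi/4)
            rows.append([[round(float(v),3)+0. for v in d],[round(float(v),3)+0. for v in t]])
            st=abs(q-(p if i==1 else pq)).max(); pq=q
            if abs(d).max()>1 or abs(t).max()>1: print("!!range")
        print(k,str(rows).replace(" ",""))
        p=np.array(q);y0=yy;M=down(yy)
E
python3 - <<'E'
from h import *
p,M,s=cur();print(M.round(3),yawof(M))
plan([(.26,.5,.29,73,3),(.32,.36,.29,73,3),(.4,.22,.29,73,3),(.48,.08,.29,83.8,3),(.6,-.03,.29,83.8,3)])
E
```

```text
[[-0.    -0.386 -0.923]
 [ 0.    -0.923  0.386]
 [-1.    -0.     0.   ]] -112.67736217681964
at [0.2602 0.6228 0.2212] yaw -112.7 j [ 83.8  20.5   0.7  -0.  -70.1 -16.5] F [ 0.6 -0.6  0.2] w 0.0879 t 1.05
!!range
!!range
!!range
!!range
!!range
0 [[[-0.153,0.252,-0.105],[1.291,0.0,0.0]],[[-0.306,0.504,-0.209],[2.583,0.0,0.0]],[[-0.459,0.756,-0.314],[3.874,0.0,0.0]],[[-0.459,0.756,-0.314],[3.874,0.0,0.0]],[[-0.459,0.756,-0.314],[3.874,0.0,0.0]]]
1 [[[0.0,-0.259,0.218],[0.0,0.0,0.0]],[[0.0,-0.517,0.437],[0.0,0.0,0.0]],[[0.0,-0.776,0.655],[0.0,0.0,0.0]],[[0.0,-0.776,0.655],[0.0,0.0,0.0]],[[0.0,-0.776,0.655],[0.0,0.0,0.0]]]
2 [[[0.0,-0.246,0.261],[0.0,0.0,0.0]],[[0.0,-0.491,0.522],[0.0,0.0,0.0]],[[0.0,-0.737,0.783],[0.0,0.0,0.0]],[[0.0,-0.737,0.783],[0.0,0.0,0.0]],[[0.0,-0.737,0.783],[0.0,0.0,0.0]]]
3 [[[0.0,-0.246,0.261],[-0.08,0.0,0.0]],[[0.0,-0.491,0.522],[-0.16,0.0,0.0]],[[0.0,-0.737,0.783],[-0.24,0.0,0.0]],[[0.0,-0.737,0.783],[-0.24,0.0,0.0]],[[0.0,-0.737,0.783],[-0.24,0.0,0.0]]]
4 [[[0.0,-0.214,0.292],[0.0,0.0,0.0]],[[0.0,-0.428,0.583],[0.0,0.0,0.0]],[[0.0,-0.643,0.875],[0.0,0.0,0.0]],[[0.0,-0.643,0.875],[0.0,0.0,0.0]],[[0.0,-0.643,0.875],[0.0,0.0,0.0]]]
```

```bash
python3 - <<'E'
from h import *
plan([(.26,.5,.27,-112,3),(.32,.36,.27,-112,3),(.4,.22,.27,-108,3),(.48,.08,.27,-96.2,3),(.6,-.03,.27,-96.2,3)])
E
```

```text
at [0.2602 0.6228 0.2212] yaw -112.7 j [ 83.8  20.5   0.7  -0.  -70.1 -16.5] F [ 0.6 -0.6  0.2] w 0.0879 t 1.05
0 [[[-0.109,0.252,-0.105],[-0.005,0.0,0.0]],[[-0.217,0.504,-0.209],[-0.01,0.0,0.0]],[[-0.326,0.756,-0.314],[-0.015,0.0,0.0]],[[-0.326,0.756,-0.314],[-0.015,0.0,0.0]],[[-0.326,0.756,-0.314],[-0.015,0.0,0.0]]]
1 [[[0.0,0.239,-0.24],[0.0,0.0,0.0]],[[0.0,0.477,-0.48],[0.0,0.0,0.0]],[[0.0,0.716,-0.721],[0.0,0.0,0.0]],[[0.0,0.716,-0.721],[0.0,0.0,0.0]],[[0.0,0.716,-0.721],[0.0,0.0,0.0]]]
2 [[[0.0,0.222,-0.281],[-0.03,0.0,0.0]],[[0.0,0.444,-0.563],[-0.059,0.0,0.0]],[[0.0,0.666,-0.844],[-0.089,0.0,0.0]],[[0.0,0.666,-0.844],[-0.089,0.0,0.0]],[[0.0,0.666,-0.844],[-0.089,0.0,0.0]]]
3 [[[0.0,0.241,-0.265],[-0.087,0.0,0.0]],[[0.0,0.482,-0.53],[-0.175,0.0,0.0]],[[0.0,0.723,-0.796],[-0.262,0.0,0.0]],[[0.0,0.723,-0.796],[-0.262,0.0,0.0]],[[0.0,0.723,-0.796],[-0.262,0.0,0.0]]]
4 [[[0.0,0.214,-0.292],[0.0,0.0,0.0]],[[0.0,0.428,-0.583],[0.0,0.0,0.0]],[[0.0,0.643,-0.875],[0.0,0.0,0.0]],[[0.0,0.643,-0.875],[0.0,0.0,0.0]],[[0.0,0.643,-0.875],[0.0,0.0,0.0]]]
```

Call:
{"fn": "send_rows", "kwargs": {
  "plan": [
    [[-0.11,0.25,-0.1],[0,0,0]],
    [[-0.22,0.5,-0.21],[0,0,0]],
    [[-0.33,0.76,-0.31],[0,0,0]],
    [[-0.33,0.76,-0.31],[0,0,0]],
    [[-0.33,0.76,-0.31],[0,0,0]]
  ],
  "jaw": 0
}}

```text
time_s: 1.55
tcp_pos: [0.2594, 0.4994, 0.2721]
eef_rot: [-75.0, 89.8, 82.3]
contact_force: [-0.5, 0.0, 0.1]
gripper_width: 0.053
```

Call:
{"fn": "send_rows", "kwargs": {
  "plan": [
    [[0,0.24,-0.24],[0,0,0]],
    [[0,0.48,-0.48],[0,0,0]],
    [[0,0.72,-0.72],[0,0,0]],
    [[0,0.72,-0.72],[0,0,0]],
    [[0,0.72,-0.72],[0,0,0]]
  ]
}}

```text
time_s: 2.05
tcp_pos: [0.3178, 0.3579, 0.2715]
eef_rot: [-73.5, 89.8, 83.7]
contact_force: [0.3, 0.8, -0.2]
gripper_width: 0.0439
```

Call:
{"fn": "send_rows", "kwargs": {
  "plan": [
    [[0,0.22,-0.28],[-0.03,0,0]],
    [[0,0.44,-0.56],[-0.06,0,0]],
    [[0,0.67,-0.84],[-0.09,0,0]],
    [[0,0.67,-0.84],[-0.09,0,0]],
    [[0,0.67,-0.84],[-0.09,0,0]]
  ]
}}

```text
time_s: 2.55
tcp_pos: [0.3959, 0.2163, 0.2706]
eef_rot: [-64.5, 89.9, 96.7]
contact_force: [-0.6, 0.2, 0.1]
gripper_width: 0.0438
```

Call:
{"fn": "send_rows", "kwargs": {
  "plan": [
    [[0,0.24,-0.26],[-0.09,0,0]],
    [[0,0.48,-0.53],[-0.17,0,0]],
    [[0,0.72,-0.8],[-0.26,0,0]],
    [[0,0.72,-0.8],[-0.26,0,0]],
    [[0,0.72,-0.8],[-0.26,0,0]]
  ]
}}

```text
time_s: 3.05
tcp_pos: [0.4755, 0.0755, 0.2695]
eef_rot: [-36.1, 89.9, 136.5]
contact_force: [0.2, 0.4, 0.2]
gripper_width: 0.0438
```

Call:
{"fn": "send_rows", "kwargs": {
  "plan": [
    [[0,0.21,-0.29],[0,0,0]],
    [[0,0.43,-0.58],[0,0,0]],
    [[0,0.64,-0.87],[0,0,0]],
    [[0,0.64,-0.87],[0,0,0]],
    [[0,0.64,-0.87],[0,0,0]]
  ]
}}

```text
time_s: 3.55
tcp_pos: [0.5939, -0.0352, 0.2676]
eef_rot: [-8.3, 89.8, 164.3]
contact_force: [-0.7, -0.0, -0.3]
gripper_width: 0.0436
```

```bash
python3 - <<'E'
from h import *
p=r.capture("wrist");save("w1",p["color"]);W,ok=pts(p)
print(np.array(p["pose"]).round(3).tolist(), np.array(p["mtx"]).round(0).tolist())
m=ok&(W[...,2]>.18)&(W[...,2]<.215)&(p["color"][...,0]>1.5*p["color"][...,2])&(W[...,0]<.69)
w=W[m];print(len(w))
for a in np.arange(.19,.206,.002):
    q=w[abs(w[:,2]-a)<.001]; 
    if len(q):print(a.round(3),len(q),q.min(0).round(4),q.max(0).round(4))
plan([(.625,-.062,.27,-96.2,2),(.625,-.062,.18,-96.2,4)])
E
```

```text
[[-0.128, -0.948, -0.292, 0.674], [-0.992, 0.123, 0.039, -0.046], [-0.001, 0.294, -0.956, 0.432], [0.0, 0.0, 0.0, 1.0]] [[325.0, 0.0, 253.0], [0.0, 325.0, 192.0], [0.0, 0.0, 1.0]]
2982
0.19 47 [ 0.6263 -0.0944  0.189 ] [ 0.6804 -0.0555  0.191 ]
0.192 193 [ 0.6288 -0.0929  0.191 ] [ 0.68   -0.0565  0.193 ]
0.194 278 [ 0.6284 -0.1018  0.193 ] [0.6862 0.1336 0.195 ]
0.196 146 [ 0.6245 -0.1002  0.195 ] [0.6897 0.1319 0.1969]
0.198 41 [ 0.6215 -0.0981  0.197 ] [0.6888 0.018  0.199 ]
0.2 107 [ 0.6214 -0.0987  0.1991] [0.6899 0.0322 0.201 ]
0.202 80 [ 0.6226 -0.0963  0.201 ] [0.6889 0.0201 0.2028]
0.204 32 [ 0.6248 -0.0937  0.203 ] [0.6899 0.0321 0.205 ]
at [ 0.5929 -0.0347  0.268 ] yaw -97.3 j [ 15.4  11.6  -5.5  -0.1 -73.1  67.3] F [-0.1  0.8  0.4] w 0.0439 t 3.6
0 [[[-0.007,0.077,-0.118],[-0.013,0.005,0.001]],[[-0.014,0.153,-0.235],[-0.025,0.005,0.001]],[[-0.014,0.153,-0.235],[-0.025,0.005,0.001]],[[-0.014,0.153,-0.235],[-0.025,0.005,0.001]],[[-0.014,0.153,-0.235],[-0.025,0.005,0.001]]]
1 [[[0.15,0.0,0.0],[0.0,0.0,0.0]],[[0.3,0.0,0.0],[0.0,0.0,0.0]],[[0.45,0.0,0.0],[0.0,0.0,0.0]],[[0.6,0.0,0.0],[0.0,0.0,0.0]],[[0.6,0.0,0.0],[0.0,0.0,0.0]]]
```

View pics/w1.png

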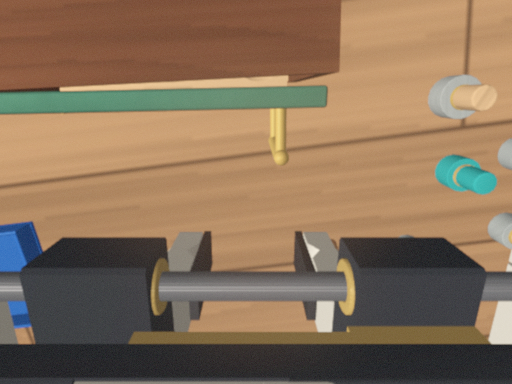

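View 3 (wrist): the handle's ball end is at (280,157), with its posts running to the green door edge at (280,105). The rack's light wood shows behind the door.

```bash
python3 - <<'E'
from h import *
p=r.capture("wrist");W,ok=pts(p)
w=W[148:166,270:291].reshape(-1,3);w=w[(w[:,2]>.17)&(w[:,2]<.21)]
print(len(w),w.mean(0).round(4),w.min(0).round(4),w.max(0).round(4)); t=w[w[:,2]>np.percentile(w[:,2],80)];print(t.mean(0).round(4))
g=p["color"].astype(int);m=ok&(g[...,1]>g[...,0]*1.3)&(g[...,1]>g[...,2])&(abs(W[...,2]-.196)<.004)&(W[...,0]>.6)&(W[...,0]<.72)&(W[...,1]<.12)
q=W[m];y=np.arange(-.08,.1,.02)
for a in y:
    e=q[abs(q[:,1]-a)<.004]; print(a.round(2),len(e),e[:,0].min().round(4),e[:,0].max().round(4))
E
```

```text
217 [ 0.6271 -0.0604  0.198 ] [ 0.6207 -0.0662  0.1712] [ 0.6317 -0.0555  0.2028]
[ 0.6259 -0.0609  0.2019]
-0.08 186 0.6603 0.6731
-0.06 178 0.6634 0.6756
-0.04 201 0.6647 0.6775
-0.02 210 0.6671 0.6795
0.0 219 0.669 0.6821
0.02 221 0.6708 0.6839
0.04 228 0.6728 0.6865
0.06 226 0.6751 0.6885
0.08 225 0.6771 0.6905
```

Call:
{"fn": "send_rows", "kwargs": {
  "plan": [
    [[0,0.08,-0.12],[-0.02,0,0]],
    [[-0.01,0.145,-0.243],[-0.028,0,0]],
    [[-0.01,0.145,-0.243],[-0.028,0,0]],
    [[-0.01,0.145,-0.243],[-0.028,0,0]],
    [[-0.01,0.145,-0.243],[-0.028,0,0]]
  ]
}}

```text
time_s: 4.15
tcp_pos: [0.6251, -0.0592, 0.2704]
eef_rot: [-35.2, 89.8, 138.8]
contact_force: [0.7, 0.3, 0.1]
gripper_width: 0.0438
```

Call:
{"fn": "send_rows", "kwargs": {
  "plan": [
    [[0.15,0,0],[0,0,0]],
    [[0.3,0,0],[0,0,0]],
    [[0.45,0,0],[0,0,0]],
    [[0.58,0,0],[0,0,0]],
    [[0.58,0,0],[0,0,0]]
  ]
}}

```text
time_s: 4.65
tcp_pos: [0.6227, -0.0582, 0.181]
eef_rot: [-10.2, 89.6, 163.9]
contact_force: [0.5, 0.3, 0.4]
gripper_width: 0.0438
```

```bash
python3 - <<'E'
from h import *
plan([(.626,-.061,.181,-96,2)])
p=r.capture("wrist");W,ok=pts(p);g=p["color"].astype(int)
save("w2",p["color"][100:330])
E
```

```text
at [ 0.6227 -0.0582  0.181 ] yaw -95.9 j [ 12.4  17.7  -8.7  -0.2 -63.9  71.8] F [0.5 0.3 0.4] w 0.0438 t 4.65
0 [[[0.0,0.008,-0.012],[0.001,0.009,0.002]],[[0.0,0.016,-0.024],[0.002,0.009,0.002]],[[0.0,0.016,-0.024],[0.002,0.009,0.002]],[[0.0,0.016,-0.024],[0.002,0.009,0.002]],[[0.0,0.016,-0.024],[0.002,0.009,0.002]]]
```

View pics/w2.png

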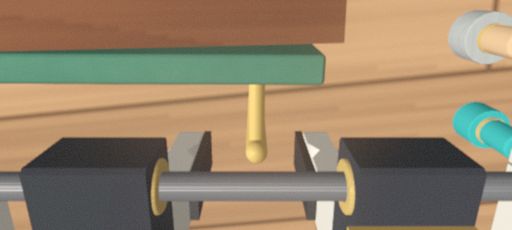

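View 4: the bar, with its ball end at (255,250) in the full frame, stands between the open fingers. The next move is a small shift of about 4 mm, then closing the jaws.

Call:
{"fn": "send_rows", "kwargs": {
  "plan": [
    [[0,0.016,-0.024],[0.002,0.009,0]],
    [[0,0.016,-0.024],[0.002,0.009,0]],
    [[0,0.016,-0.024],[0.002,0.009,0]],
    [[0,0.016,-0.024],[0.002,0.009,0]],
    [[0,0.016,-0.024],[0.002,0.009,0]]
  ]
}}

```text
time_s: 5.2
tcp_pos: [0.6273, -0.0612, 0.1832]
eef_rot: [-158.3, 89.8, 15.7]
contact_force: [0.6, -0.1, 0.1]
gripper_width: 0.0438
```

Call:
{"fn": "send_rows", "kwargs": {
  "plan": [
    [[0,0,0],[0,0,0]],
    [[0,0,0],[0,0,0]],
    [[0,0,0],[0,0,0]],
    [[0,0,0],[0,0,0]],
    [[0,0,0],[0,0,0]]
  ],
  "jaw": -1,
  "force": 12
}}

```text
time_s: 5.7
tcp_pos: [0.6275, -0.0607, 0.1832]
eef_rot: [-149.0, 89.8, 25.0]
contact_force: [-0.8, 3.5, 2.2]
gripper_width: 0.01
```

```bash
python3 - <<'E'
from h import *
H=np.array([.6848,.164])
p,M,s=cur();d=p[:2]-H;print("rad",np.hypot(*d),"ang",np.degrees(np.arctan2(d[1],d[0])))
y0=yawof(M);z=p[2]
def seg(a0,a1):
    def f(t):
        a=np.radians(-(a0+t*(a1-a0)));c,q=np.cos(a),np.sin(a)
        return np.array([*(H+np.array([[c,-q],[q,c]])@d),z]),y0+np.degrees(a)
    return f
plan([(0,0,0,0,5,seg(0,4)),(0,0,0,0,5,seg(4,24)),(0,0,0,0,5,seg(24,44))])
E
```

```text
rad 0.23191214277023137 ang -104.30886349781348
at [ 0.6275 -0.0607  0.1832] yaw -96.0 j [ 12.2  17.7  -8.5  -0.1 -63.5  71.9] F [-0.8  3.5  2.2] w 0.01 t 5.7
0 [[[0.0,-0.003,0.021],[0.018,-0.005,0.003]],[[0.0,-0.007,0.043],[0.036,-0.004,0.003]],[[0.0,-0.011,0.064],[0.053,-0.004,0.003]],[[0.0,-0.015,0.085],[0.071,-0.004,0.003]],[[0.0,-0.019,0.106],[0.089,-0.004,0.003]]]
1 [[[0.0,-0.019,0.106],[0.089,0.0,0.0]],[[0.0,-0.046,0.211],[0.178,0.0,0.0]],[[0.0,-0.08,0.313],[0.267,0.0,0.0]],[[0.0,-0.121,0.413],[0.356,0.0,0.0]],[[0.0,-0.169,0.51],[0.444,0.0,0.0]]]
2 [[[0.0,-0.019,0.106],[0.089,0.0,0.0]],[[0.0,-0.046,0.211],[0.178,0.0,0.0]],[[0.0,-0.08,0.313],[0.267,0.0,0.0]],[[0.0,-0.121,0.413],[0.356,0.0,0.0]],[[0.0,-0.169,0.51],[0.444,0.0,0.0]]]
```

Call:
{"fn": "send_rows", "kwargs": {
  "plan": [
    [[0,-0.003,0.021],[0.018,0,0]],
    [[0,-0.007,0.043],[0.036,0,0]],
    [[0,-0.011,0.064],[0.053,0,0]],
    [[0,-0.015,0.085],[0.071,0,0]],
    [[0,-0.019,0.106],[0.089,0,0]]
  ]
}}

```text
time_s: 6.2
tcp_pos: [0.6117, -0.0561, 0.1832]
eef_rot: [-146.0, 89.8, 23.9]
contact_force: [2.0, 0.0, -0.4]
gripper_width: 0.0102
```

Call:
{"fn": "send_rows", "kwargs": {
  "plan": [
    [[0,-0.019,0.106],[0.089,0,0]],
    [[0,-0.046,0.211],[0.178,0,0]],
    [[0,-0.08,0.313],[0.267,0,0]],
    [[0,-0.121,0.413],[0.356,0,0]],
    [[0,-0.169,0.51],[0.444,0,0]]
  ]
}}

```text
time_s: 6.7
tcp_pos: [0.5402, -0.0176, 0.1832]
eef_rot: [-129.1, 89.7, 20.6]
contact_force: [3.4, 0.3, -0.6]
gripper_width: 0.01
```

```bash
python3 - <<'E'
from h import *
H=np.array([.6848,.164])
p,M,s=cur();d=p[:2]-H;print("rad",np.hypot(*d),"ang",np.degrees(np.arctan2(d[1],d[0])),yawof(M),p,s["contact_force"],s["gripper_width"])
E
```

```text
rad 0.23214462260408417 ang -128.51525221298755 -120.26489469309585 [ 0.54023822 -0.0176398   0.18316479] [ 3.37735077  0.34817412 -0.60326085] 0.00998605828464814
```

Call:
{"fn": "send_rows", "kwargs": {
  "plan": [
    [[0,-0.019,0.106],[0.089,0,0]],
    [[0,-0.046,0.211],[0.178,0,0]],
    [[0,-0.08,0.313],[0.267,0,0]],
    [[0,-0.121,0.413],[0.356,0,0]],
    [[0,-0.169,0.51],[0.444,0,0]]
  ]
}}

```text
time_s: 7.2
tcp_pos: [0.4863, 0.043, 0.1832]
eef_rot: [-111.8, 89.7, 17.7]
contact_force: [3.3, 0.3, -2.4]
gripper_width: 0.01
```

Call:
{"fn": "send_rows", "kwargs": {
  "plan": [
    [[0,-0.019,0.106],[0.089,0,0]],
    [[0,-0.046,0.211],[0.178,0,0]],
    [[0,-0.08,0.313],[0.267,0,0]],
    [[0,-0.121,0.413],[0.356,0,0]],
    [[0,-0.169,0.51],[0.444,0,0]]
  ]
}}

```text
time_s: 7.7
tcp_pos: [0.4566, 0.1182, 0.1832]
eef_rot: [-97.7, 89.7, 11.7]
contact_force: [4.6, -1.6, -3.5]
gripper_width: 0.01
```

Call:
{"fn": "send_rows", "kwargs": {
  "plan": [
    [[0,-0.019,0.106],[0.089,0,0]],
    [[0,-0.046,0.211],[0.178,0,0]],
    [[0,-0.08,0.313],[0.267,0,0]],
    [[0,-0.121,0.413],[0.356,0,0]],
    [[0,-0.169,0.51],[0.444,0,0]]
  ]
}}

```text
time_s: 8.2
tcp_pos: [0.4544, 0.1985, 0.1832]
eef_rot: [-94.4, 89.8, -5.2]
contact_force: [2.3, -2.4, -1.1]
gripper_width: 0.0102
```

Call:
{"fn": "send_rows", "kwargs": {
  "plan": [
    [[0,-0.019,0.106],[0.089,0,0]],
    [[0,-0.032,0.158],[0.134,0,0]],
    [[0,-0.032,0.158],[0.134,0,0]],
    [[0,-0.032,0.158],[0.134,0,0]],
    [[0,-0.032,0.158],[0.134,0,0]]
  ]
}}

```text
time_s: 8.7
tcp_pos: [0.4592, 0.2219, 0.1832]
eef_rot: [-82.9, 89.8, 0.3]
contact_force: [-1.0, 1.7, -0.2]
gripper_width: 0.0103
```

```bash
python3 - <<'E'
from h import *
H=np.array([.6848,.164])
p,M,s=cur();d=p[:2]-H;print("rad",np.hypot(*d),"ang",np.degrees(np.arctan2(d[1],d[0])),yawof(M),p,s["contact_force"],s["gripper_width"])
p=r.capture("top");save("top2",cv2.resize(p["color"],(768,576)))
E
```

```text
rad 0.2329068853860061 ang 165.6150809279202 173.18963660399478 [0.45919507 0.22186221 0.18315246] [-1.01740302  1.66771426 -0.16590479] 0.010347174955639978
```

View pics/top2.png

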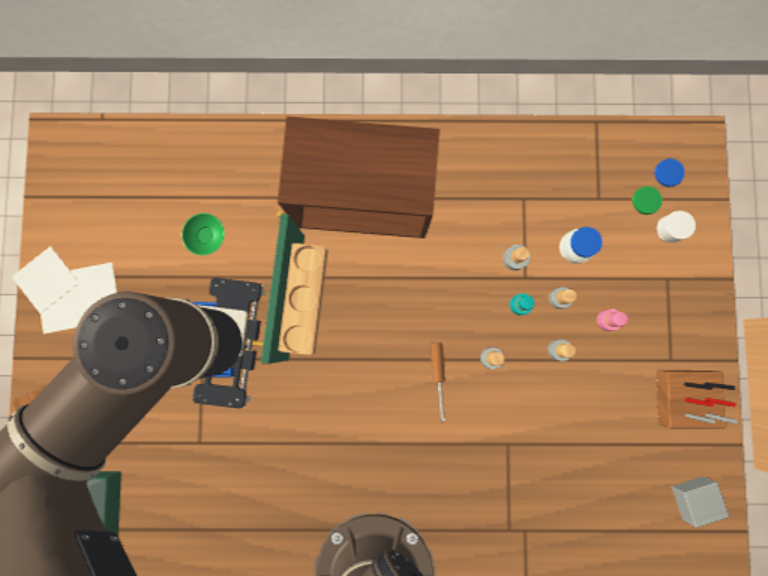

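View 5: the door stands at about 1.6 rad. The three sockets are visible at about (309,258), (303,298) and (297,338), and all dies are still in place. I'll release the handle, rise and move to die C.

```bash
python3 - <<'E'
from h import *
plan([(.459,.222,.3,173.2,4),(.455,.08,.3,173.2,4),(.45,-.06,.3,173.2,4),(.435,-.2,.25,173.2,4)])
E
```

```text
at [0.4592 0.2218 0.1832] yaw 173.2 j [ 48.    6.5 -23.3   0.2 -60.  -54.9] F [-1.2  1.7 -0.6] w 0.0101 t 8.75
0 [[[-0.195,0.0,0.0],[0.0,0.001,0.005]],[[-0.389,-0.001,0.001],[0.0,0.001,0.005]],[[-0.584,-0.001,0.001],[0.0,0.001,0.005]],[[-0.779,-0.002,0.002],[-0.001,0.001,0.005]],[[-0.779,-0.002,0.002],[-0.001,0.001,0.005]]]
1 [[[0.0,-0.021,-0.236],[0.0,0.0,0.0]],[[0.0,-0.043,-0.472],[0.0,0.0,0.0]],[[0.0,-0.064,-0.707],[0.0,0.0,0.0]],[[0.0,-0.086,-0.943],[0.0,0.0,0.0]],[[0.0,-0.086,-0.943],[0.0,0.0,0.0]]]
2 [[[0.0,-0.019,-0.233],[0.0,0.0,0.0]],[[0.0,-0.039,-0.465],[0.0,0.0,0.0]],[[0.0,-0.058,-0.698],[0.0,0.0,0.0]],[[0.0,-0.077,-0.931],[0.0,0.0,0.0]],[[0.0,-0.077,-0.931],[0.0,0.0,0.0]]]
3 [[[0.083,-0.003,-0.235],[0.0,0.0,0.0]],[[0.167,-0.006,-0.469],[0.0,0.0,0.0]],[[0.25,-0.008,-0.704],[0.0,0.0,0.0]],[[0.333,-0.011,-0.939],[0.0,0.0,0.0]],[[0.333,-0.011,-0.939],[0.0,0.0,0.0]]]
```

Call:
{"fn": "send_rows", "kwargs": {
  "plan": [
    [[0,0,0],[0,0,0]],
    [[0,0,0],[0,0,0]],
    [[0,0,0],[0,0,0]],
    [[0,0,0],[0,0,0]],
    [[0,0,0],[0,0,0]]
  ],
  "jaw": 0.1
}}

```text
time_s: 9.25
tcp_pos: [0.4592, 0.2216, 0.1832]
eef_rot: [-85.8, 89.8, -2.6]
contact_force: [0.8, 0.8, -0.6]
gripper_width: 0.044
```

Call:
{"fn": "send_rows", "kwargs": {
  "plan": [
    [[-0.2,0,0],[0,0,0]],
    [[-0.4,0,0],[0,0,0]],
    [[-0.6,0,0],[0,0,0]],
    [[-0.8,0,0],[0,0,0]],
    [[-0.8,0,0],[0,0,0]]
  ]
}}

```text
time_s: 9.75
tcp_pos: [0.4604, 0.2226, 0.3076]
eef_rot: [-61.4, 89.4, 21.8]
contact_force: [0.3, -0.3, -0.7]
gripper_width: 0.0486
```

Call:
{"fn": "send_rows", "kwargs": {
  "plan": [
    [[0,-0.02,-0.24],[0,0,0]],
    [[0,-0.04,-0.47],[0,0,0]],
    [[0,-0.06,-0.71],[0,0,0]],
    [[0,-0.08,-0.94],[0,0,0]],
    [[0,-0.08,-0.94],[0,0,0]]
  ]
}}

```text
time_s: 10.25
tcp_pos: [0.4549, 0.0783, 0.3069]
eef_rot: [-62.2, 89.4, 20.8]
contact_force: [-0.2, 0.3, 1.1]
gripper_width: 0.0481
```

Call:
{"fn": "send_rows", "kwargs": {
  "plan": [
    [[0,-0.02,-0.23],[0,0,0]],
    [[0,-0.04,-0.46],[0,0,0]],
    [[0,-0.06,-0.7],[0,0,0]],
    [[0,-0.08,-0.93],[0,0,0]],
    [[0,-0.08,-0.93],[0,0,0]]
  ]
}}

```text
time_s: 10.75
tcp_pos: [0.4494, -0.0642, 0.306]
eef_rot: [-63.4, 89.5, 19.5]
contact_force: [0.7, -0.1, -0.3]
gripper_width: 0.0483
```

Call:
{"fn": "send_rows", "kwargs": {
  "plan": [
    [[0.08,0,-0.23],[0,0,0]],
    [[0.17,0,-0.47],[0,0,0]],
    [[0.25,0,-0.7],[0,0,0]],
    [[0.33,0,-0.94],[0,0,0]],
    [[0.33,0,-0.94],[0,0,0]]
  ]
}}

```text
time_s: 11.25
tcp_pos: [0.431, -0.206, 0.2535]
eef_rot: [-46.9, 89.7, 35.8]
contact_force: [0.2, 0.1, 0.0]
gripper_width: 0.0486
```

```bash
cat >> h.py <<'E'
def knobs(p):
    W,ok=pts(p);o=[]
    m=(ok&(W[...,2]>.060)&(W[...,2]<.080)&(W[...,1]<-.1)&(W[...,1]>-.55)&(W[...,0]>.3)&(W[...,0]<.75)).astype(np.uint8)
    k,l,st,c=cv2.connectedComponentsWithStats(m)
    for i in range(1,k):
        if st[i,4]<25:continue
        w=W[l==i];t=w[w[:,2]>np.percentile(w[:,2],90)-.003]
        cx,cy=(t[:,:2].max(0)+t[:,:2].min(0))/2
        c0=w[:,:2].mean(0);b=ok&(np.hypot(W[...,0]-c0[0],W[...,1]-c0[1])<.035)&(W[...,2]>.024)&(W[...,2]<.036)
        d=0
        if b.sum()>8:
            (bx,by),rad=cv2.minEnclosingCircle(W[b][:,:2].astype(np.float32));d=2e3*rad
        else:bx=by=0
        print("knob px",c[i].round(),"c",cx.round(4),cy.round(4),"z",t[:,2].mean().round(4),"ext",(t.max(0)-t.min(0)).round(3)[:2],"base",round(bx,4),round(by,4),"d",round(d,1),p["color"][l==i].mean(0).round())
def slots(p,sl=None):
    W,ok=pts(p);g=p["color"].astype(int)
    # rack top points z .125-.135
    m=ok&(abs(W[...,2]-.13)<.004)&(W[...,0]>.4)&(W[...,0]<.72)&(W[...,1]>.02)&(W[...,1]<.22)
    h=ok&(W[...,2]>.10)&(W[...,2]<.118)&(W[...,0]>.4)&(W[...,0]<.72)&(W[...,1]>.02)&(W[...,1]<.22)
    q=cv2.minAreaRect(W[m][:,:2].astype(np.float32));print("rack",np.round(q[0],4),np.round(q[1],4),q[2])
    k,l,st,c=cv2.connectedComponentsWithStats(h.astype(np.uint8))
    for i in range(1,k):
        if st[i,4]>40:w=W[l==i];print("hole",st[i,4],c[i].round(),w.mean(0).round(4),"mid",((w.max(0)+w.min(0))/2).round(4),(w.max(0)-w.min(0)).round(3))
    d=ok&(abs(W[...,2]-.196)<.004)&(W[...,0]>.4)&(W[...,0]<.72)&(W[...,1]>.1)&(W[...,1]<.25)&(g[...,1]>g[...,0]*1.3)
    q=cv2.minAreaRect(W[d][:,:2].astype(np.float32));print("doortop",np.round(q[0],4),np.round(q[1],4),q[2],cv2.boxPoints(q).round(3).tolist())
E
python3 - <<'E'
from h import *
p,M,s=cur();print(p,yawof(M),s["joints"].round(1))
p=r.capture("top");knobs(p);slots(p)
p=r.capture("wrist");print("wrist");knobs(p)
E
```

```text
[ 0.43097723 -0.206007    0.25351282] 172.68544775126284 [ -2.1   0.2 -20.3  -0.2 -69.2  -5.2]
knob px [390. 161.] c 0.6603 -0.4145 z 0.0764 ext [0.057 0.058] base 0.6598 -0.4148 d 68.6 [ 55. 115. 203.]
knob px [347. 169.] c 0.6368 -0.29 z 0.0717 ext [0.021 0.025] base 0.637 -0.2888 d 50.6 [232. 188. 123.]
knob px [379. 197.] c 0.5525 -0.3795 z 0.0711 ext [0.024 0.024] base 0.5532 -0.3792 d 43.2 [234. 191. 124.]
knob px [412. 211.] c 0.5118 -0.4767 z 0.0709 ext [0.018 0.026] base 0.5168 -0.4733 d 36.1 [242. 150. 175.]
rack [0.5671 0.1339] [0.0768 0.2817] 87.79064178466797
hole 202 [204. 172.] [0.6186 0.1281 0.1088] mid [0.6181 0.128  0.1107] [0.043 0.043 0.014]
hole 208 [201. 199.] [0.5434 0.1367 0.1084] mid [0.5436 0.1361 0.11  ] [0.043 0.045 0.015]
hole 117 [195. 225.] [0.4687 0.1532 0.1085] mid [0.4677 0.1537 0.1105] [0.042 0.025 0.014]
doortop [0.555 0.17 ] [0.013  0.2584] 83.5807113647461 [[0.4259999990463257, 0.17800000309944153], [0.6830000281333923, 0.14900000393390656], [0.6840000152587891, 0.16200000047683716], [0.4269999861717224, 0.19099999964237213]]
wrist
knob px [8. 6.] c 0.6453 -0.3921 z 0.0753 ext [0.014 0.008] base 0.6528 -0.3967 d 55.5 [ 65. 115. 182.]
knob px [109.  10.] c 0.5524 -0.3774 z 0.0708 ext [0.027 0.02 ] base 0.5525 -0.3805 d 43.8 [216. 181. 138.]
knob px [218.   5.] c 0.4473 -0.3683 z 0.0705 ext [0.024 0.01 ] base 0.4467 -0.3764 d 44.1 [233. 197. 152.]
knob px [140.  92.] c 0.5396 -0.2988 z 0.0708 ext [0.027 0.027] base 0.5395 -0.2988 d 43.4 [ 74. 172. 166.]
knob px [ 53. 113.] c 0.6368 -0.2906 z 0.0709 ext [0.027 0.027] base 0.6361 -0.2904 d 51.3 [208. 173. 132.]
knob px [252. 138.] c 0.4305 -0.2376 z 0.0708 ext [0.026 0.026] base 0.4305 -0.2373 d 43.8 [217. 182. 140.]
```

```bash
python3 - <<'E'
from h import *
plan([(.4305,-.2375,.15,173.2,4),(.4305,-.2375,.064,173.2,4)])
E
```

```text
at [ 0.4322 -0.2042  0.2552] yaw 172.8 j [ -1.8   0.1 -20.2  -0.2 -69.2  -5.4] F [0.8 0.9 0.8] w 0.0482 t 11.35
0 [[[0.175,-0.003,-0.056],[-0.002,0.005,0.009]],[[0.35,-0.006,-0.112],[-0.005,0.005,0.009]],[[0.525,-0.009,-0.168],[-0.007,0.005,0.009]],[[0.7,-0.012,-0.224],[-0.01,0.005,0.009]],[[0.7,-0.012,-0.224],[-0.01,0.005,0.009]]]
1 [[[0.143,0.0,0.0],[0.0,0.0,0.0]],[[0.287,0.0,0.0],[0.0,0.0,0.0]],[[0.43,0.0,0.0],[0.0,0.0,0.0]],[[0.573,0.0,0.0],[0.0,0.0,0.0]],[[0.573,0.0,0.0],[0.0,0.0,0.0]]]
```

Call:
{"fn": "send_rows", "kwargs": {
  "plan": [
    [[0.18,0,-0.06],[0,0.005,0.009]],
    [[0.35,-0.01,-0.11],[0,0.005,0.009]],
    [[0.53,-0.01,-0.17],[-0.01,0.005,0.009]],
    [[0.7,-0.012,-0.224],[-0.01,0.005,0.009]],
    [[0.7,-0.012,-0.224],[-0.01,0.005,0.009]]
  ]
}}

```text
time_s: 11.85
tcp_pos: [0.429, -0.2363, 0.1474]
eef_rot: [80.3, 89.7, 163.5]
contact_force: [-0.4, 0.9, 0.6]
gripper_width: 0.0485
```

Call:
{"fn": "send_rows", "kwargs": {
  "plan": [
    [[0.14,0,0],[0,0,0]],
    [[0.29,0,0],[0,0,0]],
    [[0.43,0,0],[0,0,0]],
    [[0.57,0,0],[0,0,0]],
    [[0.57,0,0],[0,0,0]]
  ]
}}

```text
time_s: 12.35
tcp_pos: [0.4282, -0.235, 0.0611]
eef_rot: [82.2, 89.5, 165.4]
contact_force: [-0.5, -0.3, 0.8]
gripper_width: 0.0487
```

```bash
python3 - <<'E'
from h import *
plan([(.4305,-.2375,.064,173.2,1)])
E
```

```text
at [ 0.4282 -0.235   0.0611] yaw 173.3 j [ -5.7  13.2 -33.9  -0.1 -43.3  -1. ] F [-0.5 -0.3  0.8] w 0.0487 t 12.35
0 [[[-0.019,-0.017,-0.015],[0.002,0.001,-0.01]],[[-0.019,-0.017,-0.015],[0.002,0.001,-0.01]],[[-0.019,-0.017,-0.015],[0.002,0.001,-0.01]],[[-0.019,-0.017,-0.015],[0.002,0.001,-0.01]],[[-0.019,-0.017,-0.015],[0.002,0.001,-0.01]]]
```

Call:
{"fn": "send_rows", "kwargs": {
  "plan": [
    [[-0.019,-0.017,-0.015],[0,0,-0.01]],
    [[-0.019,-0.017,-0.015],[0,0,-0.01]],
    [[-0.019,-0.017,-0.015],[0,0,-0.01]],
    [[-0.019,-0.017,-0.015],[0,0,-0.01]],
    [[-0.019,-0.017,-0.015],[0,0,-0.01]]
  ]
}}

```text
time_s: 12.85
tcp_pos: [0.4308, -0.2376, 0.0645]
eef_rot: [-38.4, 89.9, 44.9]
contact_force: [0.6, -0.6, 0.1]
gripper_width: 0.0481
```

Call:
{"fn": "send_rows", "kwargs": {
  "plan": [
    [[0,0,0],[0,0,0]],
    [[0,0,0],[0,0,0]],
    [[0,0,0],[0,0,0]],
    [[0,0,0],[0,0,0]],
    [[0,0,0],[0,0,0]]
  ],
  "jaw": -1,
  "force": 30
}}

```text
time_s: 13.35
tcp_pos: [0.4308, -0.2382, 0.0659]
eef_rot: [-102.0, 90.0, -18.7]
contact_force: [-7.9, 1.1, 27.0]
gripper_width: 0.0141
```

```bash
python3 - <<'E'
from h import *
plan([(.4305,-.2375,.18,173.2,4),(.45,-.13,.28,173.2,4),(.47,.01,.28,173.2,4),(.54,.1,.28,173.2,4)])
E
```

```text
at [ 0.4308 -0.2382  0.0659] yaw 173.3 j [ -6.   12.8 -33.6   0.  -43.5  -0.7] F [-7.9  1.1 27. ] w 0.0141 t 13.35
0 [[[-0.19,0.0,0.001],[0.001,0.0,0.001]],[[-0.38,0.001,0.002],[0.001,0.0,0.001]],[[-0.571,0.001,0.003],[0.002,0.0,0.001]],[[-0.761,0.002,0.004],[0.003,0.0,0.001]],[[-0.761,0.002,0.004],[0.003,0.0,0.001]]]
1 [[[-0.167,-0.011,0.182],[0.0,0.0,0.0]],[[-0.333,-0.022,0.364],[0.0,0.0,0.0]],[[-0.5,-0.033,0.545],[0.0,0.0,0.0]],[[-0.667,-0.044,0.727],[0.0,0.0,0.0]],[[-0.667,-0.044,0.727],[0.0,0.0,0.0]]]
2 [[[0.0,-0.005,0.236],[0.0,0.0,0.0]],[[0.0,-0.011,0.471],[0.0,0.0,0.0]],[[0.0,-0.016,0.707],[0.0,0.0,0.0]],[[0.0,-0.022,0.943],[0.0,0.0,0.0]],[[0.0,-0.022,0.943],[0.0,0.0,0.0]]]
3 [[[0.0,-0.098,0.163],[0.0,0.0,0.0]],[[0.0,-0.196,0.326],[0.0,0.0,0.0]],[[0.0,-0.294,0.488],[0.0,0.0,0.0]],[[0.0,-0.392,0.651],[0.0,0.0,0.0]],[[0.0,-0.392,0.651],[0.0,0.0,0.0]]]
```

```bash
python3 - <<'E'
from h import *
p=r.capture("wrist");knobs(p);q=r.capture("scene")
save("w3",p["color"],cv2.resize(q["color"][110:225,110:265],(512,380)))
E
```

```text
knob px [ 31. 157.] c 0.5394 -0.299 z 0.0708 ext [0.028 0.027] base 0.5392 -0.2995 d 44.8 [ 63. 168. 162.]
knob px [250. 240.] c 0.4308 -0.2408 z 0.0771 ext [0.045 0.024] base 0.4328 -0.2385 d 44.4 [194. 162. 126.]
```

View pics/w3.png

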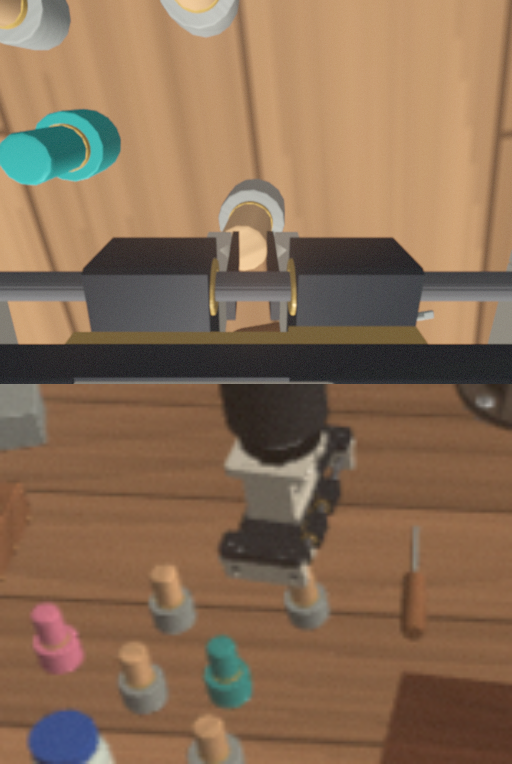

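```bash
python3 - <<'E'
from h import *
p=r.capture("wrist");W,ok=pts(p);P,M,s=cur();print(P,s["contact_force"],s["gripper_width"],s["moment"])
for n,X in dict(tcp=P,tip=P+.019*M[:,0],topknob=[.4305,-.2375,.07],base=[.4305,-.2375,.03]).items():print(n,proj(p,np.array(X)).round())
for rr in range(196,290,6):
    print(rr,[ (int(u),*(W[rr,u]*1000).round().astype(int).tolist()) if ok[rr,u] else u for u in range(214,300,7)])
a=p["color"][170:300,190:320];save("w4",cv2.resize(a,(780,780*130//130))[:600])
E
```

```text
[ 0.43194398 -0.23836052  0.06661425] [ 2.04577925 -0.52335222  0.61501287] 0.003036861259586206 [ 0.07999326 -0.20349376  0.00877463]
tcp [254. 243.]
tip [254. 230.]
topknob [257. 247.]
base [256. 220.]
196 [(214, 461, -249, 1), (221, 456, -248, 1), (228, 447, -257, 32), (235, 442, -256, 32), (242, 438, -256, 32), (249, 433, -256, 33), (256, 429, -255, 34), (263, 424, -255, 35), (270, 420, -253, 31), (277, 415, -250, 23), (284, 409, -243, 2), (291, 404, -242, 1), (298, 399, -242, 2)]
202 [(214, 461, -244, 1), (221, 456, -243, 0), (228, 447, -253, 32), (235, 443, -252, 31), (242, 438, -253, 35), (249, 434, -253, 36), (256, 429, -251, 34), (263, 425, -251, 35), (270, 420, -251, 36), (277, 416, -249, 30), (284, 410, -242, 12), (291, 404, -237, 0), (298, 399, -237, 1)]
208 [(214, 462, -239, 1), (221, 453, -249, 31), (228, 448, -249, 32), (235, 442, -251, 40), (242, 438, -253, 46), (249, 434, -252, 45), (256, 429, -250, 41), (263, 425, -248, 39), (270, 421, -247, 36), (277, 416, -246, 36), (284, 411, -238, 16), (291, 405, -232, 0), (298, 399, -232, 1)]
214 [(214, 463, -235, 2), (221, 453
[... 3106 characters left out ...]
 (277, 422, -273, 158), (284, 421, -276, 163), (291, 419, -276, 163), (298, 417, -275, 163)]
280 [(214, 437, -277, 164), (221, 436, -277, 164), (228, 435, -273, 158), (235, 434, -271, 155), (242, 432, -271, 156), (249, 430, -271, 156), (256, 428, -270, 156), (263, 426, -270, 156), (270, 424, -270, 156), (277, 422, -272, 159), (284, 421, -274, 163), (291, 419, -274, 163), (298, 418, -274, 163)]
286 [(214, 438, -275, 163), (221, 436, -274, 163), (228, 435, -271, 159), (235, 434, -270, 157), (242, 432, -270, 157), (249, 430, -270, 157), (256, 428, -269, 156), (263, 426, -268, 156), (270, 424, -268, 156), (277, 423, -271, 160), (284, 421, -273, 164), (291, 419, -272, 163), (298, 418, -272, 163)]
```

View pics/w4.png

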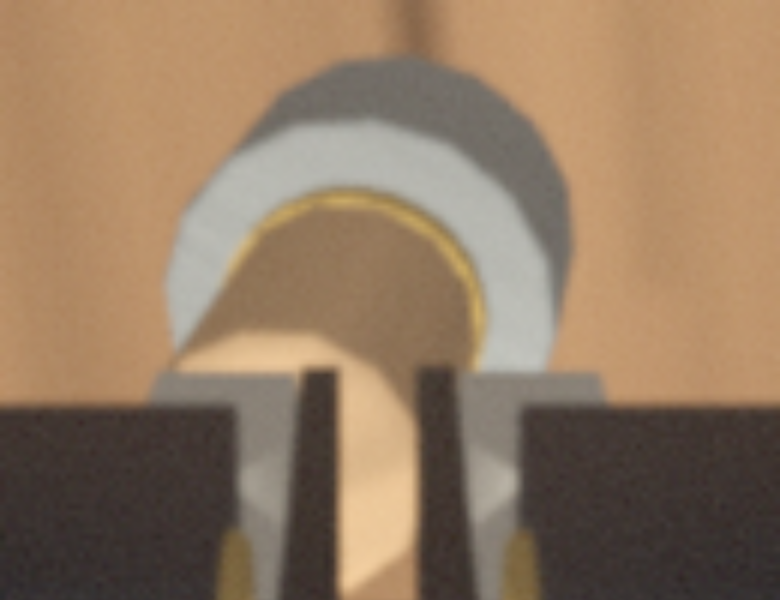

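Views 6–7: the jaws closed over the top of the knob instead of around it. The fingers end at row 232, and their depth puts the tips about 25 mm higher than the reported TCP implies. I'll back off upward and measure the tip offset in free air.

Call:
{"fn": "send_rows", "kwargs": {
  "plan": [
    [[-0.1,0,0],[0,0,0]],
    [[-0.2,0,0],[0,0,0]],
    [[-0.4,0,0],[0,0,0]],
    [[-0.5,0,0],[0,0,0]],
    [[-0.5,0,0],[0,0,0]]
  ]
}}

```text
time_s: 14.0
tcp_pos: [0.4332, -0.2387, 0.1439]
eef_rot: [-95.2, 89.5, -11.8]
contact_force: [-0.7, 1.2, -0.3]
gripper_width: 0.0002
```

Call:
{"fn": "send_rows", "kwargs": {
  "plan": [
    [[0,0,0],[0,0,0]],
    [[0,0,0],[0,0,0]],
    [[0,0,0],[0,0,0]],
    [[0,0,0],[0,0,0]],
    [[0,0,0],[0,0,0]]
  ],
  "jaw": 0.1
}}

```text
time_s: 14.5
tcp_pos: [0.433, -0.2386, 0.1434]
eef_rot: [-95.8, 89.6, -12.4]
contact_force: [0.7, -0.6, 0.2]
gripper_width: 0.0349
```

```bash
python3 - <<'E'
from h import *
P,M,s=cur();print(P,s["contact_force"],s["gripper_width"],yawof(M))
p=r.capture("wrist");knobs(p);W,ok=pts(p)
L=(W-P)@M
T=np.array(p["pose"]);print("cam in tool",(M.T@(T[:3,3]-P)).round(4),(M.T@T[:3,:3]).round(3).tolist())
for u in (200,205,305,310):
    print(u,[(rr,*(L[rr,u]*1000).round().astype(int).tolist()) for rr in range(222,300,8) if ok[rr,u]])
q=r.capture("scene");W2,ok2=pts(q);L2=(W2-P)@M
m=ok2&(abs(L2[...,1])<.1)&(abs(L2[...,2])<.05)&(L2[...,0]>-.06)&(L2[...,0]<.06)
# histogram of depth along tool x of points near fingers
h=L2[m];h=h[h[:,0]<P[2]-.085]
print(len(h),np.histogram(h[:,0],bins=np.arange(-.06,.061,.01)))
E
```

```text
[ 0.43299971 -0.23862802  0.14344699] [ 0.65351442 -0.56551576  0.19971359] 0.03489290409411073 173.35893135825503
knob px [54. 19.] c 0.5525 -0.3798 z 0.0708 ext [0.028 0.025] base 0.5525 -0.3809 d 44.1 [214. 180. 137.]
knob px [212.  12.] c 0.4466 -0.3715 z 0.0708 ext [0.027 0.017] base 0.4464 -0.3766 d 44.0 [229. 193. 149.]
knob px [103. 138.] c 0.5395 -0.2991 z 0.0709 ext [0.027 0.027] base 0.5396 -0.2991 d 44.1 [ 68. 170. 164.]
knob px [  2. 166.] c 0.6253 -0.2869 z 0.0639 ext [0.007 0.015] base 0.6361 -0.2904 d 51.4 [155. 126.  93.]
knob px [257. 200.] c 0.4315 -0.2379 z 0.0708 ext [0.026 0.027] base 0.4313 -0.2377 d 44.1 [215. 180. 138.]
cam in tool [-0.1645 -0.0013 -0.0795] [[0.0, -0.291, 0.957], [1.0, 0.0, -0.0], [-0.0, 0.957, 0.291]]
200 [(222, 143, -55, 46), (230, 143, -55, 55), (238, -19, -27, -12), (246, -27, -26, -12), (254, -35, -25, -11), (262, -42, -23, -12), (270, -47, -23, -11), (278, -89, -15, -33), (294, -91, -15, -29)]
205 [(222, 143, -50, 46), (230, 142, -50, 54), (238, -19, -25, -12), (246, -25, -24, -11), (254, -27, -24, -7), (262, -40, -22, -10), (270, -45, -21, -10), (278, -88, -14, -32), (286, -90, -14, -31), (294, -90, -14, -29)]
305 [(222, 142, 52, 45), (230, 142, 52, 54), (238, -20, 24, -12), (246, -28, 23, -12), (254, -35, 22, -12), (262, -42, 21, -12), (270, -48, 20, -11), (278, -88, 13, -32), (286, -89, 13, -30), (294, -90, 13, -28)]
310 [(222, 143, 57, 46), (230, 142, 57, 54), (238, -19, 27, -12), (246, -27, 25, -12), (254, -35, 24, -12), (262, -43, 23, -12), (270, -49, 22, -12), (278, -88, 14, -32), (286, -89, 14, -31), (294, -90, 14, -28)]
25 (array([ 3,  0,  0,  2, 14,  6,  0,  0,  0,  0,  0,  0]), array([-6.00000000e-02, -5.00000000e-02, -4.00000000e-02, -3.00000000e-02,
       -2.00000000e-02, -1.00000000e-02,  1.38777878e-17,  1.00000000e-02,
        2.00000000e-02,  3.00000000e-02,  4.00000000e-02,  5.00000000e-02,
        6.00000000e-02]))
```

```bash
python3 - <<'E'
from h import *
plan([(.4314,-.2378,.031,173.2,4)])
E
```

```text
at [ 0.4331 -0.2387  0.1437] yaw 173.4 j [ -6.    7.2 -28.3   0.1 -54.1  -0.7] F [-1.1  0.2 -0. ] w 0.043 t 14.6
0 [[[0.188,0.004,0.001],[0.001,-0.001,0.009]],[[0.375,0.009,0.002],[0.002,-0.001,0.009]],[[0.563,0.013,0.004],[0.003,-0.001,0.009]],[[0.751,0.017,0.005],[0.003,-0.001,0.009]],[[0.751,0.017,0.005],[0.003,-0.001,0.009]]]
```

Call:
{"fn": "send_rows", "kwargs": {
  "plan": [
    [[0.19,0,0],[0,0,0.009]],
    [[0.37,0.01,0],[0,0,0.009]],
    [[0.56,0.015,0.005],[0,0,0.009]],
    [[0.74,0.017,0.005],[0,0,0.009]],
    [[0.74,0.017,0.005],[0,0,0.009]]
  ]
}}

```text
time_s: 15.1
tcp_pos: [0.4289, -0.2373, 0.0297]
eef_rot: [92.7, 89.7, 176.1]
contact_force: [0.6, 0.9, -0.0]
gripper_width: 0.0482
```

```bash
python3 - <<'E'
from h import *
plan([(.4314,-.2378,.031,173.2,1)])
E
```

```text
at [ 0.4289 -0.2373  0.0297] yaw 173.3 j [ -5.9  16.  -35.7   0.  -38.6  -0.8] F [ 0.6  0.9 -0. ] w 0.0482 t 15.1
0 [[[-0.009,-0.017,-0.001],[0.003,0.0,-0.008]],[[-0.009,-0.017,-0.001],[0.003,0.0,-0.008]],[[-0.009,-0.017,-0.001],[0.003,0.0,-0.008]],[[-0.009,-0.017,-0.001],[0.003,0.0,-0.008]],[[-0.009,-0.017,-0.001],[0.003,0.0,-0.008]]]
```

Call:
{"fn": "send_rows", "kwargs": {
  "plan": [
    [[-0.009,-0.017,0],[0,0,-0.008]],
    [[-0.009,-0.017,0],[0,0,-0.008]],
    [[-0.009,-0.017,0],[0,0,-0.008]],
    [[-0.009,-0.017,0],[0,0,-0.008]],
    [[-0.009,-0.017,0],[0,0,-0.008]]
  ]
}}

```text
time_s: 15.6
tcp_pos: [0.4318, -0.2377, 0.0318]
eef_rot: [-99.7, 89.9, -16.4]
contact_force: [0.1, 0.5, 0.6]
gripper_width: 0.0482
```

Call:
{"fn": "send_rows", "kwargs": {
  "plan": [
    [[0,0,0],[0,0,0]],
    [[0,0,0],[0,0,0]],
    [[0,0,0],[0,0,0]],
    [[0,0,0],[0,0,0]],
    [[0,0,0],[0,0,0]]
  ],
  "jaw": -1,
  "force": 30
}}

```text
time_s: 16.1
tcp_pos: [0.4313, -0.2376, 0.0316]
eef_rot: [-110.4, 90.0, -27.1]
contact_force: [-2.0, 0.3, 2.1]
gripper_width: 0.0274
```

```bash
python3 - <<'E'
from h import *
plan([(.4314,-.2378,.15,173.2,4),(.44,-.11,.25,173.2,4),(.46,.03,.25,173.2,4),(.535,.085,.25,173.2,4)])
E
```

```text
at [ 0.4313 -0.2376  0.0316] yaw 173.3 j [ -5.9  15.8 -35.6   0.  -38.5  -0.8] F [-2.   0.3  2.1] w 0.0274 t 16.1
0 [[[-0.197,0.0,0.0],[0.001,0.0,0.001]],[[-0.395,-0.001,-0.001],[0.001,0.0,0.001]],[[-0.592,-0.001,-0.001],[0.002,0.0,0.001]],[[-0.789,-0.001,-0.001],[0.003,0.0,0.001]],[[-0.789,-0.001,-0.001],[0.003,0.0,0.001]]]
1 [[[-0.167,0.011,0.213],[0.0,0.0,0.0]],[[-0.333,0.022,0.426],[0.0,0.0,0.0]],[[-0.5,0.033,0.64],[0.0,0.0,0.0]],[[-0.667,0.044,0.853],[0.0,0.0,0.0]],[[-0.667,0.044,0.853],[0.0,0.0,0.0]]]
2 [[[0.0,-0.005,0.236],[0.0,0.0,0.0]],[[0.0,-0.011,0.471],[0.0,0.0,0.0]],[[0.0,-0.016,0.707],[0.0,0.0,0.0]],[[0.0,-0.022,0.943],[0.0,0.0,0.0]],[[0.0,-0.022,0.943],[0.0,0.0,0.0]]]
3 [[[0.0,-0.113,0.106],[0.0,0.0,0.0]],[[0.0,-0.227,0.212],[0.0,0.0,0.0]],[[0.0,-0.34,0.317],[0.0,0.0,0.0]],[[0.0,-0.453,0.423],[0.0,0.0,0.0]],[[0.0,-0.453,0.423],[0.0,0.0,0.0]]]
```

Call:
{"fn": "send_rows", "kwargs": {
  "plan": [
    [[-0.2,0,0],[0,0,0]],
    [[-0.4,0,0],[0,0,0]],
    [[-0.6,0,0],[0,0,0]],
    [[-0.79,0,0],[0,0,0]],
    [[-0.79,0,0],[0,0,0]]
  ]
}}

```text
time_s: 16.6
tcp_pos: [0.4336, -0.2381, 0.1537]
eef_rot: [-97.8, 89.6, -14.4]
contact_force: [0.4, 0.4, -2.5]
gripper_width: 0.0276
```

Call:
{"fn": "send_rows", "kwargs": {
  "plan": [
    [[-0.17,0.01,0.21],[0,0,0]],
    [[-0.33,0.02,0.43],[0,0,0]],
    [[-0.5,0.03,0.64],[0,0,0]],
    [[-0.67,0.04,0.85],[0,0,0]],
    [[-0.67,0.04,0.85],[0,0,0]]
  ]
}}

```text
time_s: 17.1
tcp_pos: [0.4436, -0.108, 0.2567]
eef_rot: [-87.9, 89.3, -4.3]
contact_force: [0.2, 1.0, -2.7]
gripper_width: 0.0272
```

Call:
{"fn": "send_rows", "kwargs": {
  "plan": [
    [[0,0,0.24],[0,0,0]],
    [[0,-0.01,0.47],[0,0,0]],
    [[0,-0.02,0.71],[0,0,0]],
    [[0,-0.02,0.94],[0,0,0]],
    [[0,-0.02,0.94],[0,0,0]]
  ]
}}

```text
time_s: 17.6
tcp_pos: [0.4625, 0.0345, 0.2552]
eef_rot: [-87.4, 89.4, -3.7]
contact_force: [0.5, -1.0, -3.3]
gripper_width: 0.0272
```

Call:
{"fn": "send_rows", "kwargs": {
  "plan": [
    [[0,-0.11,0.1],[0,0,0]],
    [[0,-0.23,0.21],[0,0,0]],
    [[0,-0.34,0.32],[0,0,0]],
    [[0,-0.45,0.42],[0,0,0]],
    [[0,-0.45,0.42],[0,0,0]]
  ]
}}

```text
time_s: 18.1
tcp_pos: [0.5378, 0.0903, 0.2536]
eef_rot: [-95.9, 89.5, -12.2]
contact_force: [-1.0, -0.3, -3.8]
gripper_width: 0.0274
```

```bash
python3 - <<'E'
from h import *
P,M,s=cur();print(P,s["contact_force"],s["gripper_width"],yawof(M))
p=r.capture("wrist");slots(p);save("w5",p["color"])
W,ok=pts(p);L=(W-P)@M
m=ok&(abs(L[...,1])<.03)&(abs(L[...,2])<.04)&(L[...,0]>-.02)&(L[...,0]<.04)
h=L[m];print(len(h),h.min(0).round(3),h.max(0).round(3))
E
```

```text
[0.5378004  0.09031031 0.25361597] [-1.00195226 -0.27838602 -3.77903489] 0.027389198454063825 173.69268357266458
rack [0.5402 0.1235] [0.0433 0.2027] 83.9047622680664
hole 1013 [258. 190.] [0.537  0.1028 0.1087] mid [0.5381 0.1029 0.109 ] [0.2   0.022 0.018]
hole 1211 [179. 222.] [0.6202 0.1274 0.1094] mid [0.6185 0.1271 0.1123] [0.042 0.037 0.011]
hole 1264 [333. 222.] [0.4637 0.1447 0.1094] mid [0.4654 0.1441 0.1125] [0.044 0.037 0.011]
doortop [0.5489 0.1727] [0.0111 0.0506] 84.45844268798828 [[0.5230000019073486, 0.17000000178813934], [0.5730000138282776, 0.16500000655651093], [0.574999988079071, 0.17599999904632568], [0.5239999890327454, 0.1809999942779541]]
3388 [-0.02  -0.03  -0.022] [ 0.03   0.028 -0.001]
```

View pics/w5.png

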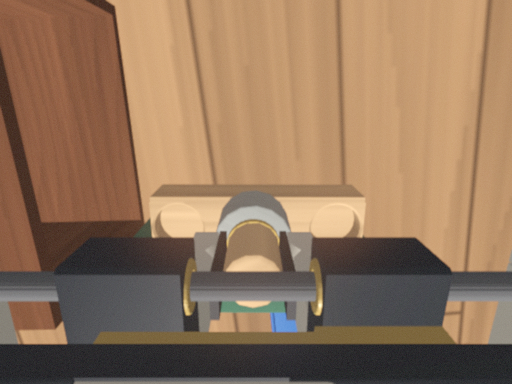

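View 8: the die hangs upright in the jaws at (255,225). The free sockets show at (180,220) and (335,222). I'll fit the three-socket pattern to both depth images.

```bash
cat >> h.py <<'E'
def fitslots(ps,x0=(.5423,.136,173.6),ex=None):
    from scipy.optimize import minimize
    D=[]
    for p in ps:
        W,ok=pts(p);g=p["color"].astype(int)
        m=ok&(W[...,0]>.42)&(W[...,0]<.67)&(W[...,1]>.09)&(W[...,1]<.175)&(W[...,2]>.1)&(W[...,2]<.137)&(g[...,0]>1.15*g[...,2])
        D.append(W[m])
    w=np.vstack(D);
    def cost(q,full=0):
        a=np.radians(q[2]);u=np.array([np.cos(a),np.sin(a)]);c=[q[:2]+k*.075*u for k in(-1,0,1)]
        d=np.min([np.hypot(*(w[:,:2]-ci).T) for ci in c],0)
        top=w[:,2]>.1285;lo=w[:,2]<.123
        n=np.array([-u[1],u[0]]);s=(w[:,:2]-q[:2])@n;keep=abs(s)<.028
        v=np.clip(.0245-d[top&keep],0,.006).sum()+np.clip(d[lo&keep]-.0233,0,.006).sum()
        return (v,c,(top&keep).sum(),(lo&keep).sum()) if full else v
    b=minimize(cost,x0,method="Nelder-Mead",options=dict(initial_simplex=[x0,(x0[0]+.004,x0[1],x0[2]),(x0[0],x0[1]+.004,x0[2]),(x0[0],x0[1],x0[2]+1.5)]))
    f=cost(b.x,1);print("slot1,yaw",b.x.round(4),"cost",f[0]/(f[2]+f[3]),f[2:],"slots",np.round(f[1],4).tolist())
    return f[1]
E
python3 - <<'E'
from h import *
w=r.capture("wrist");t=r.capture("top")
fitslots([w]);fitslots([t]);fitslots([w,t])
E
```

```text
slot1,yaw [5.415000e-01 1.347000e-01 1.736679e+02] cost 2.287720899352048e-05 (np.int64(2251), np.int64(2497)) slots [[0.616, 0.1265], [0.5415, 0.1347], [0.4669, 0.143]]
slot1,yaw [5.416000e-01 1.365000e-01 1.743011e+02] cost 2.3945077348060955e-05 (np.int64(55), np.int64(56)) slots [[0.6162, 0.1291], [0.5416, 0.1365], [0.467, 0.144]]
slot1,yaw [5.41500e-01 1.34700e-01 1.73666e+02] cost 2.3031874865561425e-05 (np.int64(2306), np.int64(2553)) slots [[0.616, 0.1265], [0.5415, 0.1347], [0.4669, 0.143]]
```

```bash
python3 - <<'E'
from h import *
plan([(.616,.1265,.25,173.7,3),(.616,.1265,.185,173.7,4)])
E
```

```text
at [0.5358 0.0889 0.2546] yaw 173.7 j [ 30.4   6.6 -13.5   0.4 -69.5 -36.8] F [-0.3 -0.2 -2.8] w 0.0273 t 18.25
0 [[[0.012,-0.168,0.103],[0.0,-0.001,0.011]],[[0.023,-0.336,0.206],[-0.001,-0.001,0.011]],[[0.035,-0.504,0.308],[-0.001,-0.001,0.011]],[[0.035,-0.504,0.308],[-0.001,-0.001,0.011]],[[0.035,-0.504,0.308],[-0.001,-0.001,0.011]]]
1 [[[0.108,0.0,0.0],[0.0,0.0,0.0]],[[0.217,0.0,0.0],[0.0,0.0,0.0]],[[0.325,0.0,0.0],[0.0,0.0,0.0]],[[0.433,0.0,0.0],[0.0,0.0,0.0]],[[0.433,0.0,0.0],[0.0,0.0,0.0]]]
```

Call:
{"fn": "send_rows", "kwargs": {
  "plan": [
    [[0.01,-0.17,0.1],[0,0,0.011]],
    [[0.02,-0.34,0.2],[0,0,0.011]],
    [[0.03,-0.5,0.31],[0,0,0.011]],
    [[0.03,-0.5,0.31],[0,0,0.011]],
    [[0.03,-0.5,0.31],[0,0,0.011]]
  ]
}}

```text
time_s: 18.75
tcp_pos: [0.6149, 0.1262, 0.2497]
eef_rot: [135.6, 89.9, -140.7]
contact_force: [-0.3, -0.2, -2.3]
gripper_width: 0.0272
```

Call:
{"fn": "send_rows", "kwargs": {
  "plan": [
    [[0.11,0,0],[0,0,0]],
    [[0.22,0,0],[0,0,0]],
    [[0.33,0,0],[0,0,0]],
    [[0.43,0,0],[0,0,0]],
    [[0.43,0,0],[0,0,0]]
  ]
}}

```text
time_s: 19.25
tcp_pos: [0.6124, 0.1249, 0.1835]
eef_rot: [120.5, 89.7, -155.9]
contact_force: [0.3, -0.3, -2.4]
gripper_width: 0.0272
```

```bash
python3 - <<'E'
from h import *
plan([(.616,.1265,.17,173.7,2),(.616,.1265,.1425,173.7,4)])
E
```

```text
at [0.6124 0.1249 0.1835] yaw 173.6 j [ 29.4  17.6  -8.7  -0.  -64.  -35.8] F [ 0.3 -0.3 -2.4] w 0.0272 t 19.25
0 [[[0.045,-0.011,0.007],[-0.001,-0.004,-0.006]],[[0.09,-0.023,0.013],[-0.003,-0.004,-0.006]],[[0.09,-0.023,0.013],[-0.003,-0.004,-0.006]],[[0.09,-0.023,0.013],[-0.003,-0.004,-0.006]],[[0.09,-0.023,0.013],[-0.003,-0.004,-0.006]]]
1 [[[0.046,0.0,0.0],[0.0,0.0,0.0]],[[0.092,0.0,0.0],[0.0,0.0,0.0]],[[0.138,0.0,0.0],[0.0,0.0,0.0]],[[0.183,0.0,0.0],[0.0,0.0,0.0]],[[0.183,0.0,0.0],[0.0,0.0,0.0]]]
```

Call:
{"fn": "send_rows", "kwargs": {
  "plan": [
    [[0.04,-0.023,0.013],[0,-0.004,-0.006]],
    [[0.09,-0.023,0.013],[0,-0.004,-0.006]],
    [[0.09,-0.023,0.013],[0,-0.004,-0.006]],
    [[0.09,-0.023,0.013],[0,-0.004,-0.006]],
    [[0.09,-0.023,0.013],[0,-0.004,-0.006]]
  ]
}}

```text
time_s: 19.75
tcp_pos: [0.6163, 0.1265, 0.1705]
eef_rot: [-45.1, 90.0, 38.5]
contact_force: [0.4, -0.7, -2.8]
gripper_width: 0.0275
```

Call:
{"fn": "send_rows", "kwargs": {
  "plan": [
    [[0.03,-0.001,0],[0,0,0]],
    [[0.06,-0.002,0.001],[0,0,0]],
    [[0.09,-0.003,0.002],[0,0,0]],
    [[0.12,-0.005,0.003],[0,0,0]],
    [[0.12,-0.005,0.003],[0,0,0]]
  ]
}}

```text
time_s: 20.25
tcp_pos: [0.616, 0.1264, 0.1517]
eef_rot: [110.5, 89.9, -166.0]
contact_force: [-2.8, -1.1, -1.5]
gripper_width: 0.0272
```

```bash
python3 - <<'E'
from h import *
plan([(.616,.1265,.1425,173.7,3)])
E
```

```text
at [0.616  0.1264 0.1517] yaw 173.6 j [ 29.3  19.2 -10.8  -0.  -60.1 -35.7] F [-2.8 -1.1 -1.5] w 0.0272 t 20.25
0 [[[0.02,0.0,0.0],[-0.001,-0.001,-0.002]],[[0.041,0.0,0.001],[-0.002,-0.001,-0.002]],[[0.061,0.0,0.001],[-0.003,-0.001,-0.002]],[[0.061,0.0,0.001],[-0.003,-0.001,-0.002]],[[0.061,0.0,0.001],[-0.003,-0.001,-0.002]]]
```

Inside the bore (foot at 0.120), only small forces. I'll continue down and release.

Call:
{"fn": "send_rows", "kwargs": {
  "plan": [
    [[0.02,0,0],[0,0,0]],
    [[0.04,0,0],[0,0,0]],
    [[0.061,0,0],[0,0,0]],
    [[0.061,0,0],[0,0,0]],
    [[0.061,0,0],[0,0,0]]
  ]
}}

```text
time_s: 20.75
tcp_pos: [0.6159, 0.1263, 0.1421]
eef_rot: [113.5, 89.9, -163.0]
contact_force: [-0.2, -0.4, -3.4]
gripper_width: 0.0274
```

Call:
{"fn": "send_rows", "kwargs": {
  "plan": [
    [[0,0,0],[0,0,0]],
    [[0,0,0],[0,0,0]],
    [[0,0,0],[0,0,0]],
    [[0,0,0],[0,0,0]],
    [[0,0,0],[0,0,0]]
  ],
  "jaw": 0.1
}}

```text
time_s: 21.25
tcp_pos: [0.6161, 0.1265, 0.1424]
eef_rot: [109.4, 89.9, -167.0]
contact_force: [0.1, -0.1, -0.7]
gripper_width: 0.0476
```

```bash
python3 - <<'E'
from h import *
plan([(.616,.1265,.23,173.7,4),(.56,.04,.25,173.7,3),(.5,-.09,.25,173.7,4),(.47,-.23,.22,173.7,4),(.448,-.33,.15,173.7,4)])
E
```

```text
at [0.6161 0.1265 0.1424] yaw 173.6 j [ 29.3  19.7 -11.4  -0.  -59.  -35.7] F [ 0.1 -0.1 -0.7] w 0.0476 t 21.25
0 [[[-0.146,0.0,0.0],[-0.001,-0.001,-0.002]],[[-0.292,0.001,0.0],[-0.001,-0.001,-0.002]],[[-0.438,0.001,0.0],[-0.002,-0.001,-0.002]],[[-0.584,0.002,0.0],[-0.003,-0.001,-0.002]],[[-0.584,0.002,0.0],[-0.003,-0.001,-0.002]]]
1 [[[-0.044,0.103,-0.205],[0.0,0.0,0.0]],[[-0.089,0.205,-0.409],[0.0,0.0,0.0]],[[-0.133,0.308,-0.614],[0.0,0.0,0.0]],[[-0.133,0.308,-0.614],[0.0,0.0,0.0]],[[-0.133,0.308,-0.614],[0.0,0.0,0.0]]]
2 [[[0.0,0.076,-0.226],[0.0,0.0,0.0]],[[0.0,0.151,-0.453],[0.0,0.0,0.0]],[[0.0,0.227,-0.679],[0.0,0.0,0.0]],[[0.0,0.302,-0.905],[0.0,0.0,0.0]],[[0.0,0.302,-0.905],[0.0,0.0,0.0]]]
3 [[[0.05,0.024,-0.237],[0.0,0.0,0.0]],[[0.1,0.048,-0.475],[0.0,0.0,0.0]],[[0.15,0.072,-0.712],[0.0,0.0,0.0]],[[0.2,0.096,-0.95],[0.0,0.0,0.0]],[[0.2,0.096,-0.95],[0.0,0.0,0.0]]]
4 [[[0.117,0.018,-0.17],[0.0,0.0,0.0]],[[0.233,0.036,-0.339],[0.0,0.0,0.0]],[[0.35,0.054,-0.509],[0.0,0.0,0.0]],[[0.467,0.073,-0.679],[0.0,0.0,0.0]],[[0.467,0.073,-0.679],[0.0,0.0,0.0]]]
```

Call:
{"fn": "send_rows", "kwargs": {
  "plan": [
    [[-0.15,0,0],[0,0,0]],
    [[-0.3,0,0],[0,0,0]],
    [[-0.45,0,0],[0,0,0]],
    [[-0.58,0,0],[0,0,0]],
    [[-0.58,0,0],[0,0,0]]
  ]
}}

```text
time_s: 21.75
tcp_pos: [0.6178, 0.1269, 0.2329]
eef_rot: [-63.7, 89.8, 19.9]
contact_force: [0.2, 0.1, 0.4]
gripper_width: 0.0482
```

Call:
{"fn": "send_rows", "kwargs": {
  "plan": [
    [[-0.04,0.1,-0.2],[0,0,0]],
    [[-0.09,0.2,-0.41],[0,0,0]],
    [[-0.13,0.31,-0.61],[0,0,0]],
    [[-0.13,0.31,-0.61],[0,0,0]],
    [[-0.13,0.31,-0.61],[0,0,0]]
  ]
}}

```text
time_s: 22.25
tcp_pos: [0.5612, 0.0407, 0.2524]
eef_rot: [-61.5, 89.7, 22.1]
contact_force: [-0.3, -0.0, -0.4]
gripper_width: 0.0482
```

Call:
{"fn": "send_rows", "kwargs": {
  "plan": [
    [[0,0.08,-0.23],[0,0,0]],
    [[0,0.15,-0.45],[0,0,0]],
    [[0,0.23,-0.68],[0,0,0]],
    [[0,0.3,-0.9],[0,0,0]],
    [[0,0.3,-0.9],[0,0,0]]
  ]
}}

```text
time_s: 22.75
tcp_pos: [0.5002, -0.0903, 0.2514]
eef_rot: [-58.7, 89.8, 24.7]
contact_force: [0.7, 0.2, 0.1]
gripper_width: 0.0484
```

Call:
{"fn": "send_rows", "kwargs": {
  "plan": [
    [[0.05,0.02,-0.24],[0,0,0]],
    [[0.1,0.05,-0.47],[0,0,0]],
    [[0.15,0.07,-0.71],[0,0,0]],
    [[0.2,0.1,-0.95],[0,0,0]],
    [[0.2,0.1,-0.95],[0,0,0]]
  ]
}}

```text
time_s: 23.25
tcp_pos: [0.4683, -0.2321, 0.2191]
eef_rot: [-7.2, 89.9, 76.1]
contact_force: [0.5, 0.3, 0.6]
gripper_width: 0.0484
```

Call:
{"fn": "send_rows", "kwargs": {
  "plan": [
    [[0.1,0.02,-0.17],[0,0,0]],
    [[0.2,0.04,-0.34],[0,0,0]],
    [[0.3,0.05,-0.51],[0,0,0]],
    [[0.4,0.07,-0.67],[0,0,0]],
    [[0.4,0.07,-0.67],[0,0,0]]
  ]
}}

```text
time_s: 23.75
tcp_pos: [0.4453, -0.3312, 0.1558]
eef_rot: [52.5, 89.7, 135.7]
contact_force: [0.6, 1.0, 0.1]
gripper_width: 0.0484
```

```bash
cat >> h.py <<'E'
def inslot(p):
    W,ok=pts(p);g=p["color"].astype(int)
    m=(ok&(W[...,2]>.165)&(W[...,2]<.192)&(W[...,0]>.42)&(W[...,0]<.66)&(W[...,1]>.09)&(W[...,1]<.163)&(g[...,0]>g[...,1]*1.15)).astype(np.uint8)
    k,l,st,c=cv2.connectedComponentsWithStats(m)
    for i in range(1,k):
        if st[i,4]>10:w=W[l==i];print("in slot:",w.mean(0).round(4),"top",np.percentile(w[:,2],80).round(4),st[i,4])
E
python3 - <<'E'
from h import *
t=r.capture("top");inslot(t);print("top");knobs(t)
w=r.capture("wrist");print("wrist");knobs(w)
plan([(.4465,-.3765,.12,173.7,3),(.4465,-.3765,.031,173.7,4)])
E
```

```text
in slot: [0.6165 0.1258 0.1776] top 0.1795 89
top
knob px [390. 161.] c 0.6604 -0.415 z 0.0764 ext [0.057 0.057] base 0.6559 -0.4075 d 65.8 [ 54. 113. 200.]
knob px [347. 169.] c 0.6356 -0.2886 z 0.0712 ext [0.024 0.027] base 0.6381 -0.2885 d 50.3 [230. 185. 121.]
wrist
knob px [142.  10.] c 0.5077 -0.4732 z 0.0708 ext [0.027 0.015] base 0.5079 -0.4793 d 44.0 [232. 157. 178.]
knob px [  3. 126.] c 0.634 -0.4076 z 0.067 ext [0.01  0.024] base 0.6458 -0.4132 d 62.1 [ 51.  79. 124.]
knob px [246. 138.] c 0.4465 -0.3768 z 0.0708 ext [0.027 0.027] base 0.4464 -0.3768 d 44.1 [217. 181. 139.]
knob px [112. 148.] c 0.5527 -0.3814 z 0.0709 ext [0.027 0.027] base 0.5527 -0.3815 d 44.0 [208. 174. 132.]
knob px [153. 234.] c 0.5388 -0.3012 z 0.0705 ext [0.025 0.023] base 0.5395 -0.2996 d 43.5 [ 67. 137. 131.]
knob px [ 34. 250.] c 0.6411 -0.3022 z 0.0695 ext [0.009 0.005] base 0.6365 -0.2946 d 50.5 [153. 123.  91.]
at [ 0.4466 -0.3303  0.158 ] yaw 173.3 j [-16.4  12.4 -19.5  -0.1 -58.3   9.7] F [-0.1  0.2  0.4] w 0.0484 t 23.85
0 [[[0.084,-0.012,-0.102],[-0.003,0.003,-0.002]],[[0.168,-0.024,-0.204],[-0.006,0.003,-0.002]],[[0.253,-0.036,-0.306],[-0.01,0.003,-0.002]],[[0.253,-0.036,-0.306],[-0.01,0.003,-0.002]],[[0.253,-0.036,-0.306],[-0.01,0.003,-0.002]]]
1 [[[0.148,0.0,0.0],[0.0,0.0,0.0]],[[0.297,0.0,0.0],[0.0,0.0,0.0]],[[0.445,0.0,0.0],[0.0,0.0,0.0]],[[0.593,0.0,0.0],[0.0,0.0,0.0]],[[0.593,0.0,0.0],[0.0,0.0,0.0]]]
```

Call:
{"fn": "send_rows", "kwargs": {
  "plan": [
    [[0.08,-0.01,-0.1],[0,0.003,0]],
    [[0.17,-0.02,-0.2],[0,0.003,0]],
    [[0.25,-0.037,-0.308],[0,0.003,0]],
    [[0.25,-0.037,-0.308],[0,0.003,0]],
    [[0.25,-0.037,-0.308],[0,0.003,0]]
  ]
}}

```text
time_s: 24.35
tcp_pos: [0.4462, -0.3773, 0.1194]
eef_rot: [81.0, 89.8, 164.2]
contact_force: [-0.1, -0.5, 0.3]
gripper_width: 0.0483
```

Call:
{"fn": "send_rows", "kwargs": {
  "plan": [
    [[0.15,0,0],[0,0,0]],
    [[0.3,0,0],[0,0,0]],
    [[0.44,-0.01,0],[0,0,0]],
    [[0.58,-0.015,-0.005],[0,0,0]],
    [[0.58,-0.015,-0.005],[0,0,0]]
  ]
}}

```text
time_s: 24.85
tcp_pos: [0.4466, -0.3773, 0.0302]
eef_rot: [74.4, 89.6, 157.6]
contact_force: [-1.2, -0.9, 1.7]
gripper_width: 0.0484
```

```bash
python3 - <<'E'
from h import *
plan([(.4465,-.3768,.031,173.7,1)])
E
```

```text
at [ 0.4466 -0.3773  0.0302] yaw 173.2 j [-21.   23.3 -23.5  -0.  -43.6  14.2] F [-1.2 -0.9  1.7] w 0.0484 t 24.85
0 [[[-0.005,0.001,0.003],[-0.012,0.002,-0.009]],[[-0.005,0.001,0.003],[-0.012,0.002,-0.009]],[[-0.005,0.001,0.003],[-0.012,0.002,-0.009]],[[-0.005,0.001,0.003],[-0.012,0.002,-0.009]],[[-0.005,0.001,0.003],[-0.012,0.002,-0.009]]]
```

Call:
{"fn": "send_rows", "kwargs": {
  "plan": [
    [[-0.005,0,0.003],[-0.01,0,-0.009]],
    [[-0.005,0,0.003],[-0.01,0,-0.009]],
    [[-0.005,0,0.003],[-0.01,0,-0.009]],
    [[-0.005,0,0.003],[-0.01,0,-0.009]],
    [[-0.005,0,0.003],[-0.01,0,-0.009]]
  ]
}}

```text
time_s: 25.35
tcp_pos: [0.447, -0.377, 0.0316]
eef_rot: [-38.2, 89.9, 45.4]
contact_force: [-0.4, -1.0, 0.3]
gripper_width: 0.0481
```

Call:
{"fn": "send_rows", "kwargs": {
  "plan": [
    [[0,0,0],[0,0,0]],
    [[0,0,0],[0,0,0]],
    [[0,0,0],[0,0,0]],
    [[0,0,0],[0,0,0]],
    [[0,0,0],[0,0,0]]
  ],
  "jaw": -1,
  "force": 30
}}

```text
time_s: 25.85
tcp_pos: [0.4465, -0.3769, 0.0315]
eef_rot: [-12.6, 89.9, 71.1]
contact_force: [-2.6, 0.1, 1.4]
gripper_width: 0.0275
```

Call:
{"fn": "send_rows", "kwargs": {
  "plan": [
    [[-0.2,0,0],[0,0,0]],
    [[-0.4,0,0],[0,0,0]],
    [[-0.6,0,0],[0,0,0]],
    [[-0.8,0,0],[0,0,0]],
    [[-0.86,0,0],[0,0,0]]
  ]
}}

```text
time_s: 26.35
tcp_pos: [0.448, -0.3779, 0.1636]
eef_rot: [-89.9, 89.7, -6.3]
contact_force: [0.9, -0.7, -2.3]
gripper_width: 0.0271
```

Call:
{"fn": "send_rows", "kwargs": {
  "plan": [
    [[-0.15,0,0.23],[0,0,0]],
    [[-0.3,0,0.46],[0,0,0]],
    [[-0.45,0.01,0.69],[0,0,0]],
    [[-0.6,0.01,0.92],[0,0,0]],
    [[-0.6,0.01,0.92],[0,0,0]]
  ]
}}

```text
time_s: 26.85
tcp_pos: [0.4629, -0.238, 0.256]
eef_rot: [-88.3, 89.4, -4.5]
contact_force: [0.9, 0.1, -2.2]
gripper_width: 0.0271
```

Call:
{"fn": "send_rows", "kwargs": {
  "plan": [
    [[0,-0.01,0.24],[0,0,0]],
    [[0,-0.02,0.47],[0,0,0]],
    [[0,-0.02,0.71],[0,0,0]],
    [[0,-0.03,0.94],[0,0,0]],
    [[0,-0.03,0.94],[0,0,0]]
  ]
}}

```text
time_s: 27.35
tcp_pos: [0.4827, -0.0955, 0.2547]
eef_rot: [-82.9, 89.5, 1.1]
contact_force: [-0.4, -1.0, -2.6]
gripper_width: 0.0273
```

Call:
{"fn": "send_rows", "kwargs": {
  "plan": [
    [[0,-0.02,0.24],[0,0,0]],
    [[0,-0.05,0.48],[0,0,0]],
    [[0,-0.07,0.71],[0,0,0]],
    [[0,-0.1,0.95],[0,0,0]],
    [[0,-0.1,0.95],[0,0,0]]
  ]
}}

```text
time_s: 27.85
tcp_pos: [0.5132, 0.0473, 0.2533]
eef_rot: [-82.5, 89.6, 1.6]
contact_force: [-0.3, -0.8, -3.3]
gripper_width: 0.0274
```

Call:
{"fn": "send_rows", "kwargs": {
  "plan": [
    [[0,-0.04,0.16],[0,0,0]],
    [[0,-0.07,0.33],[0,0,0]],
    [[0,-0.1,0.49],[0,0,0]],
    [[0,-0.14,0.65],[0,0,0]],
    [[0,-0.14,0.65],[0,0,0]]
  ]
}}

```text
time_s: 28.35
tcp_pos: [0.545, 0.144, 0.2521]
eef_rot: [-87.9, 89.7, -3.8]
contact_force: [-0.1, -0.5, -2.6]
gripper_width: 0.0272
```

```bash
python3 - <<'E'
from h import *
fitslots([r.capture("top")])
plan([(.5415,.1347,.185,173.7,4),(.5415,.1347,.15,173.7,4)])
E
```

```text
slot1,yaw [5.421000e-01 1.354000e-01 1.743405e+02] cost 3.652239053249048e-05 (np.int64(363), np.int64(322)) slots [[0.6167, 0.128], [0.5421, 0.1354], [0.4675, 0.1428]]
at [0.5444 0.1429 0.2522] yaw 174.2 j [ 34.8   8.7 -11.3   0.2 -69.8 -40.7] F [-0.5 -1.1 -1.1] w 0.0272 t 28.4
0 [[[0.112,0.004,-0.014],[0.003,0.0,0.007]],[[0.224,0.008,-0.028],[0.005,0.0,0.007]],[[0.336,0.012,-0.042],[0.008,0.0,0.007]],[[0.448,0.016,-0.057],[0.01,0.0,0.007]],[[0.448,0.016,-0.057],[0.01,0.0,0.007]]]
1 [[[0.058,0.0,0.0],[0.0,0.0,0.0]],[[0.117,0.0,0.0],[0.0,0.0,0.0]],[[0.175,0.0,0.0],[0.0,0.0,0.0]],[[0.233,0.0,0.0],[0.0,0.0,0.0]],[[0.233,0.0,0.0],[0.0,0.0,0.0]]]
```

Call:
{"fn": "send_rows", "kwargs": {
  "plan": [
    [[0.11,0,-0.02],[0.01,0,0.007]],
    [[0.22,0,-0.04],[0.01,0,0.007]],
    [[0.34,0,-0.055],[0.01,0,0.007]],
    [[0.45,0.005,-0.055],[0.01,0,0.007]],
    [[0.45,0.005,-0.055],[0.01,0,0.007]]
  ]
}}

```text
time_s: 28.9
tcp_pos: [0.5415, 0.1332, 0.1821]
eef_rot: [121.8, 89.7, -154.6]
contact_force: [-0.3, -0.8, -2.6]
gripper_width: 0.0275
```

```bash
python3 - <<'E'
from h import *
plan([(.5415,.1347,.17,173.9,2)])
E
```

```text
at [0.5415 0.1332 0.1821] yaw 173.6 j [ 33.9  11.4 -17.3  -0.  -61.6 -40.2] F [-0.3 -0.8 -2.6] w 0.0275 t 28.9
0 [[[0.04,0.0,0.005],[-0.003,-0.003,-0.005]],[[0.081,0.001,0.01],[-0.006,-0.003,-0.005]],[[0.081,0.001,0.01],[-0.006,-0.003,-0.005]],[[0.081,0.001,0.01],[-0.006,-0.003,-0.005]],[[0.081,0.001,0.01],[-0.006,-0.003,-0.005]]]
```

Call:
{"fn": "send_rows", "kwargs": {
  "plan": [
    [[0.04,0,0.01],[0,-0.003,-0.005]],
    [[0.08,0,0.01],[0,-0.003,-0.005]],
    [[0.08,0,0.01],[0,-0.003,-0.005]],
    [[0.08,0,0.01],[0,-0.003,-0.005]],
    [[0.08,0,0.01],[0,-0.003,-0.005]]
  ]
}}

```text
time_s: 29.4
tcp_pos: [0.5419, 0.1349, 0.1706]
eef_rot: [-71.2, 90.0, 12.4]
contact_force: [-0.6, -0.1, -3.2]
gripper_width: 0.0274
```

Call:
{"fn": "send_rows", "kwargs": {
  "plan": [
    [[0.03,-0.001,0],[0,0,0]],
    [[0.06,-0.002,0.001],[0,0,0]],
    [[0.09,-0.003,0.002],[0,0,0]],
    [[0.12,-0.005,0.003],[0,0,0]],
    [[0.12,-0.005,0.003],[0,0,0]]
  ]
}}

```text
time_s: 29.9
tcp_pos: [0.5412, 0.1342, 0.1523]
eef_rot: [128.1, 89.9, -148.3]
contact_force: [-3.3, -2.4, -1.5]
gripper_width: 0.0277
```

```bash
python3 - <<'E'
from h import *
plan([(.5415,.1347,.1415,173.9,3)])
E
```

```text
at [0.5412 0.1342 0.1523] yaw 173.6 j [ 34.   12.8 -19.7  -0.  -57.6 -40.4] F [-3.3 -2.4 -1.5] w 0.0277 t 29.9
0 [[[0.024,-0.001,0.001],[-0.002,-0.002,-0.002]],[[0.048,-0.001,0.003],[-0.004,-0.002,-0.002]],[[0.072,-0.002,0.004],[-0.006,-0.002,-0.002]],[[0.072,-0.002,0.004],[-0.006,-0.002,-0.002]],[[0.072,-0.002,0.004],[-0.006,-0.002,-0.002]]]
```

Call:
{"fn": "send_rows", "kwargs": {
  "plan": [
    [[0.024,0,0],[0,0,0]],
    [[0.048,0,0.003],[0,0,0]],
    [[0.07,-0.002,0.004],[0,0,0]],
    [[0.07,-0.002,0.004],[0,0,0]],
    [[0.07,-0.002,0.004],[0,0,0]]
  ]
}}

```text
time_s: 30.4
tcp_pos: [0.541, 0.1344, 0.141]
eef_rot: [126.0, 89.8, -150.3]
contact_force: [-2.3, -3.7, -3.9]
gripper_width: 0.0276
```

Call:
{"fn": "send_rows", "kwargs": {
  "plan": [
    [[0,0,0],[0,0,0]],
    [[0,0,0],[0,0,0]],
    [[0,0,0],[0,0,0]],
    [[0,0,0],[0,0,0]],
    [[0,0,0],[0,0,0]]
  ],
  "jaw": 0.1
}}

```text
time_s: 30.9
tcp_pos: [0.5413, 0.1347, 0.1413]
eef_rot: [125.6, 89.8, -150.8]
contact_force: [0.1, -0.9, 1.1]
gripper_width: 0.0482
```

Call:
{"fn": "send_rows", "kwargs": {
  "plan": [
    [[-0.15,0,0],[0,0,0]],
    [[-0.3,0,0],[0,0,0]],
    [[-0.45,0,0],[0,0,0]],
    [[-0.58,0,0],[0,0,0]],
    [[-0.58,0,0],[0,0,0]]
  ]
}}

```text
time_s: 31.4
tcp_pos: [0.5431, 0.1355, 0.2316]
eef_rot: [-65.6, 89.9, 18.0]
contact_force: [-0.7, -0.5, -0.0]
gripper_width: 0.048
```

Call:
{"fn": "send_rows", "kwargs": {
  "plan": [
    [[-0.03,-0.03,-0.22],[0,0,0]],
    [[-0.07,-0.06,-0.45],[0,0,0]],
    [[-0.1,-0.09,-0.67],[0,0,0]],
    [[-0.13,-0.12,-0.89],[0,0,0]],
    [[-0.13,-0.12,-0.89],[0,0,0]]
  ]
}}

```text
time_s: 31.9
tcp_pos: [0.5461, -0.0021, 0.2513]
eef_rot: [-73.6, 89.8, 9.9]
contact_force: [0.1, 0.4, -1.0]
gripper_width: 0.0483
```

Call:
{"fn": "send_rows", "kwargs": {
  "plan": [
    [[0,-0.03,-0.23],[0,0,0]],
    [[0,-0.06,-0.46],[0,0,0]],
    [[0,-0.09,-0.7],[0,0,0]],
    [[0,-0.12,-0.93],[0,0,0]],
    [[0,-0.12,-0.93],[0,0,0]]
  ]
}}

```text
time_s: 32.4
tcp_pos: [0.5479, -0.1454, 0.2504]
eef_rot: [-80.8, 89.9, 2.5]
contact_force: [-0.3, 0.3, -0.7]
gripper_width: 0.0479
```

Call:
{"fn": "send_rows", "kwargs": {
  "plan": [
    [[0.05,-0.03,-0.23],[0,0,0]],
    [[0.1,-0.06,-0.46],[0,0,0]],
    [[0.15,-0.09,-0.7],[0,0,0]],
    [[0.2,-0.12,-0.93],[0,0,0]],
    [[0.2,-0.12,-0.93],[0,0,0]]
  ]
}}

```text
time_s: 32.9
tcp_pos: [0.5488, -0.2884, 0.218]
eef_rot: [72.2, 89.9, 155.4]
contact_force: [0.7, 0.1, -0.2]
gripper_width: 0.0481
```

Call:
{"fn": "send_rows", "kwargs": {
  "plan": [
    [[0.1,-0.02,-0.1],[0,0,0]],
    [[0.2,-0.03,-0.2],[0,0,0]],
    [[0.3,-0.05,-0.3],[0,0,0]],
    [[0.4,-0.07,-0.4],[0,0,0]],
    [[0.4,-0.07,-0.4],[0,0,0]]
  ]
}}

```text
time_s: 33.4
tcp_pos: [0.5506, -0.3503, 0.1542]
eef_rot: [75.2, 89.6, 158.3]
contact_force: [0.0, 0.3, -1.4]
gripper_width: 0.0483
```

```bash
python3 - <<'E'
from h import *
t=r.capture("top");inslot(t)
w=r.capture("wrist");print("wrist");knobs(w)
plan([(.5527,-.3815,.12,173.7,3),(.5527,-.3815,.031,173.7,4)])
E
```

```text
in slot: [0.6162 0.1253 0.1772] top 0.1794 86
in slot: [0.5422 0.1318 0.177 ] top 0.1793 70
wrist
knob px [292.  15.] c 0.5085 -0.4769 z 0.0708 ext [0.027 0.021] base 0.5084 -0.4797 d 44.0 [236. 161. 181.]
knob px [100. 128.] c 0.6597 -0.4169 z 0.076 ext [0.059 0.059] base 0.6538 -0.4179 d 67.2 [ 65. 117. 190.]
knob px [247. 157.] c 0.5528 -0.3818 z 0.0709 ext [0.027 0.026] base 0.5531 -0.3814 d 44.2 [217. 182. 139.]
knob px [273. 248.] c 0.5402 -0.2997 z 0.0709 ext [0.027 0.026] base 0.5401 -0.2996 d 43.6 [ 87. 170. 163.]
at [ 0.5517 -0.3496  0.1569] yaw 173.1 j [-15.3  21.2  -7.1  -0.  -61.9   8.4] F [ 0.6  0.5 -0.1] w 0.0482 t 33.5
0 [[[0.082,-0.011,-0.07],[-0.004,0.001,-0.004]],[[0.164,-0.022,-0.14],[-0.009,0.001,-0.004]],[[0.246,-0.033,-0.21],[-0.013,0.001,-0.004]],[[0.246,-0.033,-0.21],[-0.013,0.001,-0.004]],[[0.246,-0.033,-0.21],[-0.013,0.001,-0.004]]]
1 [[[0.148,0.0,0.0],[0.0,0.0,0.0]],[[0.297,0.0,0.0],[0.0,0.0,0.0]],[[0.445,0.0,0.0],[0.0,0.0,0.0]],[[0.593,0.0,0.0],[0.0,0.0,0.0]],[[0.593,0.0,0.0],[0.0,0.0,0.0]]]
```

Call:
{"fn": "send_rows", "kwargs": {
  "plan": [
    [[0.08,-0.01,-0.07],[-0.01,0,0]],
    [[0.16,-0.02,-0.14],[-0.01,0,0]],
    [[0.245,-0.036,-0.212],[-0.013,0,0]],
    [[0.245,-0.036,-0.212],[-0.013,0,0]],
    [[0.245,-0.036,-0.212],[-0.013,0,0]]
  ]
}}

```text
time_s: 34.0
tcp_pos: [0.5527, -0.3822, 0.1192]
eef_rot: [78.3, 89.7, 161.9]
contact_force: [1.0, -0.5, -0.2]
gripper_width: 0.0483
```

Call:
{"fn": "send_rows", "kwargs": {
  "plan": [
    [[0.15,0,0],[0,0,0]],
    [[0.3,0,0],[0,0,0]],
    [[0.44,-0.01,0],[0,0,0]],
    [[0.58,-0.015,-0.008],[0,0,0]],
    [[0.58,-0.015,-0.008],[0,0,0]]
  ]
}}

```text
time_s: 34.5
tcp_pos: [0.5529, -0.3826, 0.0297]
eef_rot: [74.8, 89.5, 158.5]
contact_force: [0.2, 0.2, 0.4]
gripper_width: 0.0482
```

```bash
python3 - <<'E'
from h import *
plan([(.5529,-.3816,.031,173.7,1)])
E
```

```text
at [ 0.5529 -0.3826  0.0297] yaw 173.6 j [-18.1  30.  -11.5  -0.  -49.1  11.8] F [0.2 0.2 0.4] w 0.0482 t 34.5
0 [[[-0.008,0.001,0.007],[-0.001,0.003,-0.011]],[[-0.008,0.001,0.007],[-0.001,0.003,-0.011]],[[-0.008,0.001,0.007],[-0.001,0.003,-0.011]],[[-0.008,0.001,0.007],[-0.001,0.003,-0.011]],[[-0.008,0.001,0.007],[-0.001,0.003,-0.011]]]
```

Call:
{"fn": "send_rows", "kwargs": {
  "plan": [
    [[-0.008,0,0.007],[0,0.003,-0.011]],
    [[-0.008,0,0.007],[0,0.003,-0.011]],
    [[-0.008,0,0.007],[0,0.003,-0.011]],
    [[-0.008,0,0.007],[0,0.003,-0.011]],
    [[-0.008,0,0.007],[0,0.003,-0.011]]
  ]
}}

```text
time_s: 35.0
tcp_pos: [0.5534, -0.3817, 0.0317]
eef_rot: [-103.7, 89.9, -20.0]
contact_force: [0.4, 0.4, -0.6]
gripper_width: 0.0481
```

Call:
{"fn": "send_rows", "kwargs": {
  "plan": [
    [[0,0,0],[0,0,0]],
    [[0,0,0],[0,0,0]],
    [[0,0,0],[0,0,0]],
    [[0,0,0],[0,0,0]],
    [[0,0,0],[0,0,0]]
  ],
  "jaw": -1,
  "force": 30
}}

```text
time_s: 35.5
tcp_pos: [0.5529, -0.3816, 0.0316]
eef_rot: [-113.3, 90.0, -29.7]
contact_force: [-2.2, -0.2, 1.3]
gripper_width: 0.0274
```

Call:
{"fn": "send_rows", "kwargs": {
  "plan": [
    [[-0.2,0,0],[0,0,0]],
    [[-0.4,0,0],[0,0,0]],
    [[-0.6,0,0],[0,0,0]],
    [[-0.8,0,0],[0,0,0]],
    [[-0.86,0,0],[0,0,0]]
  ]
}}

```text
time_s: 36.0
tcp_pos: [0.5544, -0.3822, 0.1637]
eef_rot: [-108.2, 89.7, -24.6]
contact_force: [0.2, 0.5, -3.2]
gripper_width: 0.0274
```

Call:
{"fn": "send_rows", "kwargs": {
  "plan": [
    [[-0.15,0.06,0.22],[0,0,0]],
    [[-0.3,0.13,0.44],[0,0,0]],
    [[-0.45,0.19,0.67],[0,0,0]],
    [[-0.6,0.25,0.89],[0,0,0]],
    [[-0.6,0.25,0.89],[0,0,0]]
  ]
}}

```text
time_s: 36.5
tcp_pos: [0.5322, -0.2424, 0.2558]
eef_rot: [-96.2, 89.4, -12.4]
contact_force: [0.9, -1.2, -3.3]
gripper_width: 0.0275
```

Call:
{"fn": "send_rows", "kwargs": {
  "plan": [
    [[0,0.08,0.23],[0,0,0]],
    [[0,0.15,0.45],[0,0,0]],
    [[0,0.23,0.68],[0,0,0]],
    [[0,0.3,0.9],[0,0,0]],
    [[0,0.3,0.9],[0,0,0]]
  ]
}}

```text
time_s: 37.0
tcp_pos: [0.5008, -0.1005, 0.2538]
eef_rot: [-89.4, 89.5, -5.4]
contact_force: [0.7, -0.4, -2.9]
gripper_width: 0.0272
```

Call:
{"fn": "send_rows", "kwargs": {
  "plan": [
    [[0,0.06,0.22],[0,0,0]],
    [[0,0.12,0.44],[0,0,0]],
    [[0,0.17,0.66],[0,0,0]],
    [[0,0.23,0.88],[0,0,0]],
    [[0,0.23,0.88],[0,0,0]]
  ]
}}

```text
time_s: 37.5
tcp_pos: [0.4799, 0.0369, 0.2522]
eef_rot: [-85.5, 89.6, -1.4]
contact_force: [0.2, 0.0, -3.8]
gripper_width: 0.0272
```

Call:
{"fn": "send_rows", "kwargs": {
  "plan": [
    [[0,0.04,0.17],[0,0,0]],
    [[0,0.08,0.34],[0,0,0]],
    [[0,0.12,0.51],[0,0,0]],
    [[0,0.16,0.68],[0,0,0]],
    [[0,0.16,0.68],[0,0,0]]
  ]
}}

```text
time_s: 38.0
tcp_pos: [0.4664, 0.1424, 0.2507]
eef_rot: [-89.3, 89.7, -5.1]
contact_force: [0.1, -0.2, -4.0]
gripper_width: 0.0274
```

```bash
python3 - <<'E'
from h import *
plan([(.467,.143,.185,173.7,4)])
t=r.capture("top");W,ok=pts(t);g=t["color"].astype(int)
d=ok&(abs(W[...,2]-.196)<.004)&(W[...,0]>.4)&(W[...,0]<.72)&(W[...,1]>.1)&(W[...,1]<.25)&(g[...,1]>g[...,0]*1.3)
q=cv2.minAreaRect(W[d][:,:2].astype(np.float32));print(q);inslot(t);save("top3",cv2.resize(t["color"],(768,576)))
E
```

```text
at [0.4664 0.1424 0.2507] yaw 174.2 j [ 40.3   1.3 -19.8   0.2 -68.7 -46.2] F [ 0.1 -0.2 -4. ] w 0.0274 t 38.0
0 [[[0.109,0.0,0.001],[0.003,0.0,0.007]],[[0.219,-0.001,0.002],[0.005,0.0,0.007]],[[0.328,-0.001,0.003],[0.008,0.0,0.007]],[[0.438,-0.001,0.004],[0.011,0.0,0.007]],[[0.438,-0.001,0.004],[0.011,0.0,0.007]]]
((0.6350053548812866, 0.16107068955898285), (0.012372815981507301, 0.09687604755163193), 83.77812957763672)
in slot: [0.6164 0.1258 0.1772] top 0.179 90
in slot: [0.5403 0.1255 0.1757] top 0.1791 27
```

View pics/top3.png

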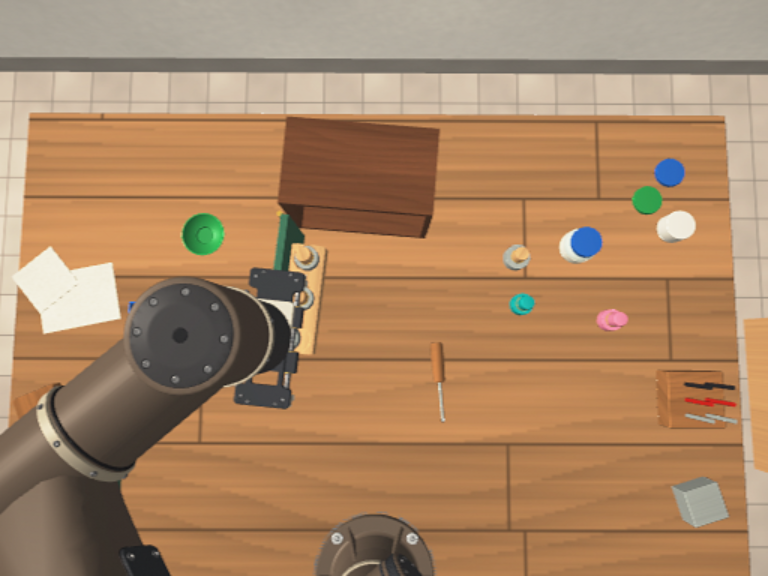

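View 9: two dies are seated in the sockets, the third is over the socket nearest the free edge, and the door hasn't moved.

Call:
{"fn": "send_rows", "kwargs": {
  "plan": [
    [[0.11,0,0],[0.01,0,0.007]],
    [[0.22,-0.01,0],[0.01,0,0.007]],
    [[0.33,-0.015,0.01],[0.01,0,0.007]],
    [[0.44,-0.018,0.01],[0.01,0,0.007]],
    [[0.44,-0.018,0.01],[0.01,0,0.007]]
  ]
}}

```text
time_s: 38.55
tcp_pos: [0.4681, 0.1403, 0.1819]
eef_rot: [128.7, 89.6, -147.6]
contact_force: [-0.7, 0.0, -3.2]
gripper_width: 0.0274
```

```bash
python3 - <<'E'
from h import *
plan([(.467,.143,.17,173.9,2)])
E
```

```text
at [0.4681 0.1403 0.1819] yaw 173.6 j [ 39.8   4.9 -25.3  -0.1 -60.2 -46.1] F [-0.7  0.  -3.2] w 0.0274 t 38.55
0 [[[0.04,0.005,0.009],[-0.003,-0.005,-0.006]],[[0.079,0.009,0.017],[-0.006,-0.005,-0.006]],[[0.079,0.009,0.017],[-0.006,-0.005,-0.006]],[[0.079,0.009,0.017],[-0.006,-0.005,-0.006]],[[0.079,0.009,0.017],[-0.006,-0.005,-0.006]]]
```

Call:
{"fn": "send_rows", "kwargs": {
  "plan": [
    [[0.04,0.009,0.017],[0,-0.005,-0.006]],
    [[0.08,0.009,0.017],[0,-0.005,-0.006]],
    [[0.08,0.009,0.017],[0,-0.005,-0.006]],
    [[0.08,0.009,0.017],[0,-0.005,-0.006]],
    [[0.08,0.009,0.017],[0,-0.005,-0.006]]
  ]
}}

```text
time_s: 39.05
tcp_pos: [0.4673, 0.1432, 0.1704]
eef_rot: [-41.6, 90.0, 42.1]
contact_force: [0.1, 0.2, -3.0]
gripper_width: 0.0278
```

Call:
{"fn": "send_rows", "kwargs": {
  "plan": [
    [[0.03,0,0.001],[0,0,0]],
    [[0.06,0,0.002],[0,0,0]],
    [[0.09,0,0.004],[0,0,0]],
    [[0.12,0,0.004],[0,0,0]],
    [[0.12,0,0.004],[0,0,0]]
  ]
}}

```text
time_s: 39.55
tcp_pos: [0.4669, 0.1436, 0.1514]
eef_rot: [110.0, 90.0, -166.4]
contact_force: [0.3, 0.7, -4.5]
gripper_width: 0.0277
```

```bash
python3 - <<'E'
from h import *
plan([(.467,.143,.1415,173.9,3)])
E
```

```text
at [0.4669 0.1436 0.1514] yaw 173.7 j [ 40.2   6.4 -28.   -0.  -55.7 -46.5] F [ 0.3  0.7 -4.5] w 0.0277 t 39.55
0 [[[0.022,0.0,-0.001],[-0.002,0.0,-0.001]],[[0.044,-0.001,-0.003],[-0.004,0.0,-0.001]],[[0.066,-0.001,-0.004],[-0.005,0.0,-0.001]],[[0.066,-0.001,-0.004],[-0.005,0.0,-0.001]],[[0.066,-0.001,-0.004],[-0.005,0.0,-0.001]]]
```

Call:
{"fn": "send_rows", "kwargs": {
  "plan": [
    [[0.022,0,0],[0,0,0]],
    [[0.044,0,0],[0,0,0]],
    [[0.066,0,-0.004],[0,0,0]],
    [[0.066,0,-0.004],[0,0,0]],
    [[0.066,0,-0.004],[0,0,0]]
  ]
}}

```text
time_s: 40.05
tcp_pos: [0.467, 0.1431, 0.1415]
eef_rot: [100.9, 90.0, -175.5]
contact_force: [0.3, 0.2, -4.6]
gripper_width: 0.0281
```

Call:
{"fn": "send_rows", "kwargs": {
  "plan": [
    [[0,0,0],[0,0,0]],
    [[0,0,0],[0,0,0]],
    [[0,0,0],[0,0,0]],
    [[0,0,0],[0,0,0]],
    [[0,0,0],[0,0,0]]
  ],
  "jaw": 0.1
}}

```text
time_s: 40.55
tcp_pos: [0.4671, 0.1432, 0.1417]
eef_rot: [17.8, 90.0, 101.4]
contact_force: [0.4, -0.7, -0.1]
gripper_width: 0.0477
```

Call:
{"fn": "send_rows", "kwargs": {
  "plan": [
    [[-0.15,0,0],[0,0,0]],
    [[-0.3,0,0],[0,0,0]],
    [[-0.45,0,0],[0,0,0]],
    [[-0.58,0,0],[0,0,0]],
    [[-0.58,0,0],[0,0,0]]
  ]
}}

```text
time_s: 41.05
tcp_pos: [0.4686, 0.1439, 0.2316]
eef_rot: [-52.5, 89.7, 31.2]
contact_force: [0.2, 0.6, -0.1]
gripper_width: 0.0483
```

Call:
{"fn": "send_rows", "kwargs": {
  "plan": [
    [[-0.03,-0.08,-0.21],[0,0,0]],
    [[-0.07,-0.16,-0.43],[0,0,0]],
    [[-0.1,-0.24,-0.64],[0,0,0]],
    [[-0.13,-0.32,-0.86],[0,0,0]],
    [[-0.13,-0.32,-0.86],[0,0,0]]
  ]
}}

```text
time_s: 41.55
tcp_pos: [0.5025, 0.0075, 0.2508]
eef_rot: [-57.9, 89.7, 25.6]
contact_force: [-0.1, 1.0, -1.1]
gripper_width: 0.0482
```

Call:
{"fn": "send_rows", "kwargs": {
  "plan": [
    [[0,-0.1,-0.2],[0,0,0]],
    [[0,-0.2,-0.4],[0,0,0]],
    [[0,-0.3,-0.6],[0,0,0]],
    [[0,-0.42,-0.82],[0,0,0]],
    [[0,-0.42,-0.82],[0,0,0]]
  ]
}}

```text
time_s: 42.05
tcp_pos: [0.5518, -0.1246, 0.2495]
eef_rot: [-55.8, 89.8, 27.6]
contact_force: [-1.0, -0.4, -0.7]
gripper_width: 0.0482
```

Call:
{"fn": "send_rows", "kwargs": {
  "plan": [
    [[0.08,-0.12,-0.19],[0,0,0]],
    [[0.16,-0.24,-0.37],[0,0,0]],
    [[0.24,-0.36,-0.56],[0,0,0]],
    [[0.33,-0.48,-0.75],[0,0,0]],
    [[0.33,-0.48,-0.75],[0,0,0]]
  ]
}}

```text
time_s: 42.55
tcp_pos: [0.6102, -0.2464, 0.196]
eef_rot: [54.6, 89.8, 137.8]
contact_force: [-0.8, -0.2, -1.8]
gripper_width: 0.048
```

Call:
{"fn": "send_rows", "kwargs": {
  "plan": [
    [[0.08,-0.05,-0.03],[0,0,0]],
    [[0.15,-0.1,-0.07],[0,0,0]],
    [[0.22,-0.15,-0.1],[0,0,0]],
    [[0.28,-0.19,-0.13],[0,0,0]],
    [[0.28,-0.19,-0.13],[0,0,0]]
  ]
}}

```text
time_s: 43.05
tcp_pos: [0.6359, -0.269, 0.1517]
eef_rot: [67.6, 89.7, 150.8]
contact_force: [-0.5, 0.1, 0.5]
gripper_width: 0.0483
```

```bash
python3 - <<'E'
from h import *
t=r.capture("top");inslot(t)
w=r.capture("wrist");print("wrist");knobs(w)
W,ok=pts(t)
m=ok&(W[...,2]>.02)&(W[...,2]<.045)&(W[...,0]>.3)&(W[...,0]<.62)&(W[...,1]<.55)&(W[...,1]>.23)
print("tray",cv2.minAreaRect(W[m][:,:2].astype(np.float32)))
plan([(.6365,-.2905,.12,173.7,3),(.6365,-.2905,.031,173.7,4)])
E
```

```text
in slot: [0.616  0.1251 0.1772] top 0.179 77
in slot: [0.5418 0.1313 0.1773] top 0.1798 69
in slot: [0.4666 0.1406 0.1768] top 0.1785 66
wrist
knob px [194.  17.] c 0.661 -0.4008 z 0.076 ext [0.058 0.027] base 0.6564 -0.4018 d 61.0 [ 79. 126. 195.]
knob px [372. 144.] c 0.5404 -0.2993 z 0.0708 ext [0.027 0.026] base 0.5404 -0.2993 d 43.7 [ 81. 167. 160.]
knob px [249. 169.] c 0.637 -0.2908 z 0.0708 ext [0.027 0.027] base 0.6367 -0.2905 d 51.1 [213. 178. 137.]
tray ((0.4681907892227173, 0.3933013677597046), (0.14774930477142334, 0.2113976925611496), 0.006746371742337942)
at [ 0.6361 -0.2689  0.1536] yaw 173.2 j [ -6.9  24.6  -2.1  -0.1 -63.5   0.1] F [ 0.4  0.1 -0.3] w 0.0482 t 43.15
0 [[[0.075,-0.007,-0.048],[-0.004,0.002,-0.004]],[[0.149,-0.014,-0.095],[-0.007,0.002,-0.004]],[[0.224,-0.021,-0.143],[-0.011,0.002,-0.004]],[[0.224,-0.021,-0.143],[-0.011,0.002,-0.004]],[[0.224,-0.021,-0.143],[-0.011,0.002,-0.004]]]
1 [[[0.148,0.0,0.0],[0.0,0.0,0.0]],[[0.297,0.0,0.0],[0.0,0.0,0.0]],[[0.445,0.0,0.0],[0.0,0.0,0.0]],[[0.593,0.0,0.0],[0.0,0.0,0.0]],[[0.593,0.0,0.0],[0.0,0.0,0.0]]]
```

Call:
{"fn": "send_rows", "kwargs": {
  "plan": [
    [[0.07,-0.01,-0.05],[-0.01,0,0]],
    [[0.15,-0.02,-0.1],[-0.01,0,0]],
    [[0.22,-0.028,-0.148],[-0.01,0,0]],
    [[0.22,-0.028,-0.148],[-0.01,0,0]],
    [[0.22,-0.028,-0.148],[-0.01,0,0]]
  ]
}}

```text
time_s: 43.65
tcp_pos: [0.6371, -0.2919, 0.1199]
eef_rot: [66.7, 89.7, 150.3]
contact_force: [-0.3, -0.5, -0.2]
gripper_width: 0.0482
```

Call:
{"fn": "send_rows", "kwargs": {
  "plan": [
    [[0.15,0,0],[0,0,0]],
    [[0.3,0,0],[0,0,0]],
    [[0.44,-0.01,0],[0,0,0]],
    [[0.58,-0.015,-0.005],[0,0,0]],
    [[0.58,-0.015,-0.005],[0,0,0]]
  ]
}}

```text
time_s: 44.15
tcp_pos: [0.6372, -0.292, 0.0302]
eef_rot: [73.7, 89.5, 157.3]
contact_force: [0.4, -1.0, 0.4]
gripper_width: 0.0481
```

```bash
python3 - <<'E'
from h import *
plan([(.637,-.2907,.031,173.7,1)])
E
```

```text
at [ 0.6372 -0.292   0.0302] yaw 173.6 j [ -8.8  32.1  -7.3  -0.2 -51.1   2.5] F [ 0.4 -1.   0.4] w 0.0481 t 44.15
0 [[[-0.005,0.002,0.009],[-0.002,0.003,-0.011]],[[-0.005,0.002,0.009],[-0.002,0.003,-0.011]],[[-0.005,0.002,0.009],[-0.002,0.003,-0.011]],[[-0.005,0.002,0.009],[-0.002,0.003,-0.011]],[[-0.005,0.002,0.009],[-0.002,0.003,-0.011]]]
```

Call:
{"fn": "send_rows", "kwargs": {
  "plan": [
    [[-0.005,0,0.009],[0,0.003,-0.011]],
    [[-0.005,0,0.009],[0,0.003,-0.011]],
    [[-0.005,0,0.009],[0,0.003,-0.011]],
    [[-0.005,0,0.009],[0,0.003,-0.011]],
    [[-0.005,0,0.009],[0,0.003,-0.011]]
  ]
}}

```text
time_s: 44.65
tcp_pos: [0.6377, -0.2907, 0.0317]
eef_rot: [-86.8, 89.9, -3.2]
contact_force: [0.5, 1.3, -0.2]
gripper_width: 0.0483
```

Call:
{"fn": "send_rows", "kwargs": {
  "plan": [
    [[0,0,0],[0,0,0]],
    [[0,0,0],[0,0,0]],
    [[0,0,0],[0,0,0]],
    [[0,0,0],[0,0,0]],
    [[0,0,0],[0,0,0]]
  ],
  "jaw": -1,
  "force": 30
}}

```text
time_s: 45.15
tcp_pos: [0.6369, -0.2907, 0.0317]
eef_rot: [63.6, 90.0, 147.2]
contact_force: [-4.0, 0.1, 4.6]
gripper_width: 0.0274
```

Call:
{"fn": "send_rows", "kwargs": {
  "plan": [
    [[-0.25,0,0],[0,0,0]],
    [[-0.5,0,0],[0,0,0]],
    [[-0.75,0,0],[0,0,0]],
    [[-1,0,0],[0,0,0]],
    [[-1,0,0],[0,0,0]]
  ]
}}

```text
time_s: 45.65
tcp_pos: [0.6402, -0.2918, 0.188]
eef_rot: [-100.9, 89.4, -17.3]
contact_force: [0.6, -0.1, -3.0]
gripper_width: 0.0272
```

Call:
{"fn": "send_rows", "kwargs": {
  "plan": [
    [[-0.15,0.12,0.21],[0,0,0]],
    [[-0.3,0.24,0.41],[0,0,0]],
    [[-0.45,0.36,0.62],[0,0,0]],
    [[-0.6,0.47,0.83],[0,0,0]],
    [[-0.6,0.47,0.83],[0,0,0]]
  ]
}}

```text
time_s: 46.15
tcp_pos: [0.5833, -0.157, 0.2803]
eef_rot: [-91.8, 89.1, -8.0]
contact_force: [1.4, 0.2, -4.3]
gripper_width: 0.0275
```

Call:
{"fn": "send_rows", "kwargs": {
  "plan": [
    [[0,0.12,0.2],[0,0,0]],
    [[0,0.25,0.41],[0,0,0]],
    [[0,0.37,0.61],[0,0,0]],
    [[0,0.49,0.82],[0,0,0]],
    [[0,0.49,0.82],[0,0,0]]
  ]
}}

```text
time_s: 46.65
tcp_pos: [0.5219, -0.0239, 0.2781]
eef_rot: [-86.1, 89.2, -2.1]
contact_force: [1.2, -0.0, -3.7]
gripper_width: 0.0275
```

Call:
{"fn": "send_rows", "kwargs": {
  "plan": [
    [[0,0.09,0.22],[0,0,0]],
    [[0,0.18,0.43],[0,0,0]],
    [[0,0.27,0.65],[0,0,0]],
    [[0,0.36,0.86],[0,0,0]],
    [[0,0.36,0.86],[0,0,0]]
  ]
}}

```text
time_s: 47.15
tcp_pos: [0.481, 0.1129, 0.2764]
eef_rot: [-82.7, 89.3, 1.4]
contact_force: [1.2, 0.5, -3.7]
gripper_width: 0.0276
```

Call:
{"fn": "send_rows", "kwargs": {
  "plan": [
    [[0,0.05,0.23],[0,0,0]],
    [[0,0.09,0.46],[0,0,0]],
    [[0,0.14,0.69],[0,0,0]],
    [[0,0.18,0.92],[0,0,0]],
    [[0,0.18,0.92],[0,0,0]]
  ]
}}

```text
time_s: 47.65
tcp_pos: [0.4685, 0.2559, 0.2747]
eef_rot: [-83.7, 89.3, 0.6]
contact_force: [0.4, -0.9, -3.9]
gripper_width: 0.0271
```

Call:
{"fn": "send_rows", "kwargs": {
  "plan": [
    [[0,0.02,0.22],[0,0,0]],
    [[0.1,0.05,0.45],[0,0,0]],
    [[0.2,0.07,0.67],[0,0,0]],
    [[0.4,0.1,0.9],[0,0,0]],
    [[0.4,0.1,0.9],[0,0,0]]
  ]
}}

```text
time_s: 48.15
tcp_pos: [0.4664, 0.3929, 0.2083]
eef_rot: [-124.3, 89.5, -40.0]
contact_force: [-1.0, -1.8, -5.6]
gripper_width: 0.0279
```

```bash
python3 - <<'E'
from h import *
plan([(.468,.39,.12,174,4),(.468,.39,.045,174,4)])
t=r.capture("top");inslot(t);save("top4",cv2.resize(t["color"],(768,576)))
W,ok=pts(t)
m=ok&(W[...,2]>.02)&(W[...,2]<.045)&(W[...,0]>.3)&(W[...,0]<.62)&(W[...,1]<.55)&(W[...,1]>.25)
print("tray",cv2.minAreaRect(W[m][:,:2].astype(np.float32)))
E
```

```text
at [0.4664 0.3929 0.2083] yaw 174.3 j [ 58.7  14.9  -9.3   0.5 -65.9 -64.7] F [-1.  -1.8 -5.6] w 0.0279 t 48.15
0 [[[0.147,-0.002,-0.004],[0.002,-0.006,0.009]],[[0.294,-0.004,-0.008],[0.003,-0.006,0.009]],[[0.441,-0.006,-0.011],[0.005,-0.006,0.009]],[[0.589,-0.008,-0.015],[0.006,-0.006,0.009]],[[0.589,-0.008,-0.015],[0.006,-0.006,0.009]]]
1 [[[0.125,0.0,0.0],[0.0,0.0,0.0]],[[0.25,0.0,0.0],[0.0,0.0,0.0]],[[0.375,0.0,0.0],[0.0,0.0,0.0]],[[0.5,0.0,0.0],[0.0,0.0,0.0]],[[0.5,0.0,0.0],[0.0,0.0,0.0]]]
in slot: [0.6166 0.126  0.1772] top 0.1787 90
in slot: [0.5422 0.134  0.1769] top 0.1793 91
in slot: [0.469  0.1421 0.177 ] top 0.179 89
tray ((0.4682822525501251, 0.3939240574836731), (0.21169504523277283, 0.1480656862258911), 89.953857421875)
```

View pics/top4.png

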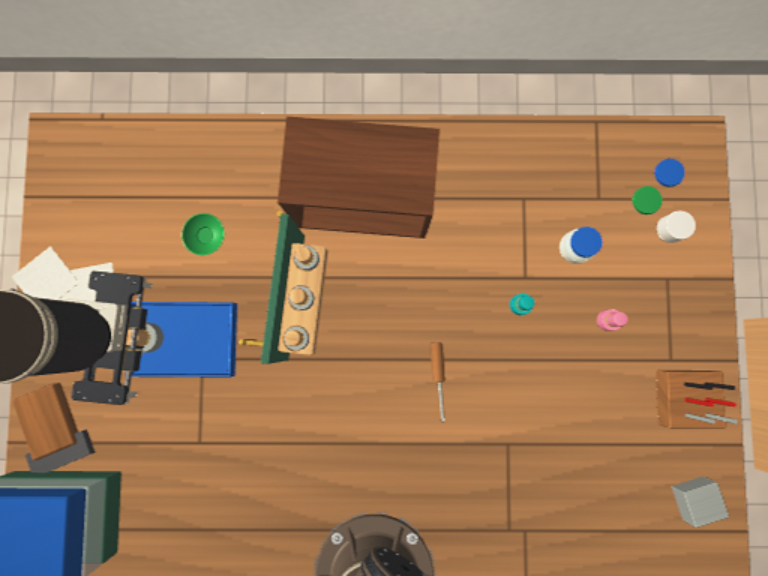

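View 10: all three dies stand in the rack, and the fourth is held over the tray.

Call:
{"fn": "send_rows", "kwargs": {
  "plan": [
    [[0.15,0,0],[0,-0.006,0.009]],
    [[0.29,0,0],[0,-0.006,0.009]],
    [[0.44,-0.01,0],[0,-0.006,0.009]],
    [[0.58,-0.01,0],[0,-0.006,0.009]],
    [[0.58,-0.01,0],[0,-0.006,0.009]]
  ]
}}

```text
time_s: 48.7
tcp_pos: [0.4685, 0.3882, 0.1206]
eef_rot: [154.3, 89.7, -121.5]
contact_force: [-0.7, -1.0, -3.5]
gripper_width: 0.0274
```

Call:
{"fn": "send_rows", "kwargs": {
  "plan": [
    [[0.12,0,0],[0,0,0]],
    [[0.25,0,0],[0,0,0]],
    [[0.37,0,0],[0,0,0]],
    [[0.44,0,0],[0,0,0]],
    [[0.44,0,0],[0,0,0]]
  ]
}}

```text
time_s: 49.2
tcp_pos: [0.4684, 0.3872, 0.0541]
eef_rot: [153.9, 89.7, -121.9]
contact_force: [0.1, -0.1, -3.7]
gripper_width: 0.0279
```

```bash
python3 - <<'E'
from h import *
P,M,s=cur();plan([(P[0],P[1],.0385,174,2)])
E
```

```text
at [0.4684 0.3872 0.0541] yaw 174.2 j [ 58.   23.3 -19.3   0.  -47.7 -63.8] F [ 0.1 -0.1 -3.7] w 0.0279 t 49.2
0 [[[0.052,0.0,0.0],[0.002,-0.007,-0.003]],[[0.104,0.0,0.001],[0.003,-0.007,-0.003]],[[0.104,0.0,0.001],[0.003,-0.007,-0.003]],[[0.104,0.0,0.001],[0.003,-0.007,-0.003]],[[0.104,0.0,0.001],[0.003,-0.007,-0.003]]]
```

Call:
{"fn": "send_rows", "kwargs": {
  "plan": [
    [[0.05,0,0],[0,-0.007,-0.003]],
    [[0.1,0,0],[0,-0.007,-0.003]],
    [[0.1,0,0],[0,-0.007,-0.003]],
    [[0.1,0,0],[0,-0.007,-0.003]],
    [[0.1,0,0],[0,-0.007,-0.003]]
  ]
}}

```text
time_s: 49.7
tcp_pos: [0.4685, 0.3874, 0.0395]
eef_rot: [-14.4, 90.0, 69.8]
contact_force: [-0.4, -0.0, -4.0]
gripper_width: 0.0273
```

Call:
{"fn": "send_rows", "kwargs": {
  "plan": [
    [[0,0,0],[0,0,0]],
    [[0,0,0],[0,0,0]],
    [[0,0,0],[0,0,0]],
    [[0,0,0],[0,0,0]],
    [[0,0,0],[0,0,0]]
  ],
  "jaw": 0.1
}}

```text
time_s: 50.2
tcp_pos: [0.4686, 0.3875, 0.0397]
eef_rot: [-21.6, 89.9, 62.6]
contact_force: [-0.8, -0.3, 0.3]
gripper_width: 0.0479
```

Call:
{"fn": "send_rows", "kwargs": {
  "plan": [
    [[-0.25,0,0],[0,0,0]],
    [[-0.5,0,0],[0,0,0]],
    [[-0.75,0,0],[0,0,0]],
    [[-1,0,0],[0,0,0]],
    [[-1,0,0],[0,0,0]]
  ]
}}

```text
time_s: 50.7
tcp_pos: [0.4708, 0.3896, 0.196]
eef_rot: [-35.5, 89.4, 48.7]
contact_force: [-0.4, -0.3, -0.4]
gripper_width: 0.0481
```

Call:
{"fn": "send_rows", "kwargs": {
  "plan": [
    [[-0.2,0,0],[0,0,0]],
    [[-0.4,0,-0.2],[0,0,0]],
    [[-0.5,0,-0.4],[0,0,0]],
    [[-0.5,0,-0.5],[0,0,0]],
    [[-0.5,0,-0.5],[0,0,0]]
  ]
}}

```text
time_s: 51.2
tcp_pos: [0.4624, 0.3129, 0.2705]
eef_rot: [-32.9, 89.3, 51.2]
contact_force: [0.3, 0.1, -0.4]
gripper_width: 0.0479
```

```bash
python3 - <<'E'
from h import *
plan([(.459,.222,.26,173.4,3),(.459,.222,.158,173.4,4)])
w=r.capture("wrist");t=r.capture("top");inslot(t)
for n,p in(("w",w),("t",t)):
    W,ok=pts(p);g=p["color"].astype(int)
    m=ok&(W[...,2]>.06)&(W[...,2]<.085)&(W[...,0]>.38)&(W[...,0]<.56)&(W[...,1]>.28)&(W[...,1]<.5)
    q=W[m];print(n,"tray die",len(q),q.mean(0).round(4) if len(q) else "",np.percentile(q[:,2],90) if len(q) else "")
    m=ok&(W[...,2]>.185)&(W[...,2]<.206)&(W[...,0]>.44)&(W[...,0]<.48)&(W[...,1]>.185)&(W[...,1]<.24)&(g[...,0]>1.4*g[...,2])
    q=W[m]
    if len(q):print(n,"handle",len(q),q.min(0).round(4),q.max(0).round(4),"tip",q[q[:,2]>.2].mean(0).round(4))
save("w6",w["color"])
E
```

```text
at [0.4624 0.3129 0.2705] yaw 174.1 j [ 54.2   7.5 -10.3   0.  -71.6 -60.1] F [ 0.3  0.1 -0.4] w 0.0479 t 51.2
0 [[[0.021,-0.013,-0.202],[0.006,0.013,0.008]],[[0.043,-0.026,-0.404],[0.011,0.013,0.008]],[[0.064,-0.039,-0.606],[0.017,0.013,0.008]],[[0.064,-0.039,-0.606],[0.017,0.013,0.008]],[[0.064,-0.039,-0.606],[0.017,0.013,0.008]]]
1 [[[0.17,0.0,0.0],[0.0,0.0,0.0]],[[0.34,0.0,0.0],[0.0,0.0,0.0]],[[0.51,0.0,0.0],[0.0,0.0,0.0]],[[0.68,0.0,0.0],[0.0,0.0,0.0]],[[0.68,0.0,0.0],[0.0,0.0,0.0]]]
in slot: [0.6165 0.1258 0.1776] top 0.1798 89
in slot: [0.5422 0.1338 0.1772] top 0.1792 90
in slot: [0.4688 0.1418 0.1775] top 0.1792 87
w tray die 465 [0.4695 0.3835 0.0742] 0.07674000183678853
w handle 783 [0.4533 0.1888 0.1856] [0.4659 0.2295 0.203 ] tip [0.4609 0.224  0.2012]
t tray die 59 [0.4703 0.3809 0.0727] 0.07717170225363361
t handle 62 [0.4449 0.1858 0.1865] [0.4782 0.2281 0.203 ] tip [0.4627 0.225  0.2013]
```

View pics/w6.png

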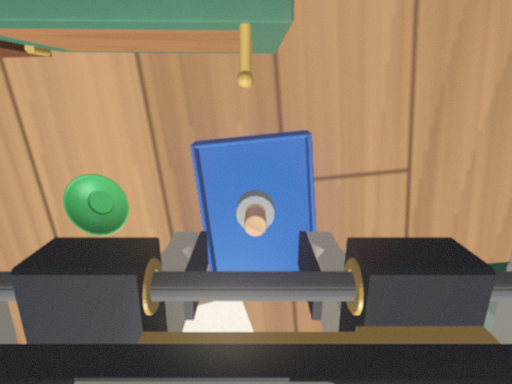

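View 11: the oversize die stands upright in the tray at (255,215). The handle's ball end is at (245,80).

Call:
{"fn": "send_rows", "kwargs": {
  "plan": [
    [[0.02,-0.01,-0.2],[0.01,0.013,0.008]],
    [[0.04,-0.02,-0.4],[0.01,0.013,0.008]],
    [[0.06,-0.043,-0.6],[0.015,0.013,0.008]],
    [[0.06,-0.043,-0.6],[0.015,0.013,0.008]],
    [[0.06,-0.043,-0.6],[0.015,0.013,0.008]]
  ]
}}

```text
time_s: 51.8
tcp_pos: [0.46, 0.2242, 0.2589]
eef_rot: [152.3, 89.8, -124.2]
contact_force: [-0.2, 0.7, 0.5]
gripper_width: 0.0482
```

```bash
python3 - <<'E'
from h import *
plan([(.460,.223,.158,173.4,4)])
E
```

```text
at [0.46   0.2242 0.2589] yaw 173.5 j [ 48.    3.7 -16.    0.  -70.4 -54.5] F [-0.2  0.7  0.5] w 0.0482 t 51.8
0 [[[0.168,0.0,-0.002],[0.0,-0.004,-0.002]],[[0.336,-0.001,-0.003],[0.001,-0.004,-0.002]],[[0.504,-0.001,-0.005],[0.001,-0.004,-0.002]],[[0.673,-0.002,-0.006],[0.002,-0.004,-0.002]],[[0.673,-0.002,-0.006],[0.002,-0.004,-0.002]]]
```

Call:
{"fn": "send_rows", "kwargs": {
  "plan": [
    [[0.17,0,0],[0,-0.004,0]],
    [[0.33,-0.01,0],[0,-0.004,0]],
    [[0.5,-0.012,0],[0,-0.004,0]],
    [[0.66,-0.016,0],[0,-0.004,0]],
    [[0.66,-0.016,0],[0,-0.004,0]]
  ]
}}

```text
time_s: 52.3
tcp_pos: [0.4606, 0.2234, 0.1562]
eef_rot: [127.0, 89.6, -149.5]
contact_force: [-0.9, -0.1, -0.2]
gripper_width: 0.0482
```

```bash
python3 - <<'E'
from h import *
plan([(.460,.223,.158,173.4,1)])
E
```

```text
at [0.4606 0.2234 0.1562] yaw 173.5 j [ 47.8   8.6 -24.6  -0.2 -57.3 -54.2] F [-0.9 -0.1 -0.2] w 0.0482 t 52.3
0 [[[-0.012,0.004,-0.003],[0.002,-0.006,-0.008]],[[-0.012,0.004,-0.003],[0.002,-0.006,-0.008]],[[-0.012,0.004,-0.003],[0.002,-0.006,-0.008]],[[-0.012,0.004,-0.003],[0.002,-0.006,-0.008]],[[-0.012,0.004,-0.003],[0.002,-0.006,-0.008]]]
```

Call:
{"fn": "send_rows", "kwargs": {
  "plan": [
    [[-0.01,0.004,0],[0,-0.006,-0.008]],
    [[-0.01,0.004,0],[0,-0.006,-0.008]],
    [[-0.01,0.004,0],[0,-0.006,-0.008]],
    [[-0.01,0.004,0],[0,-0.006,-0.008]],
    [[-0.01,0.004,0],[0,-0.006,-0.008]]
  ]
}}

```text
time_s: 52.8
tcp_pos: [0.4602, 0.2236, 0.1584]
eef_rot: [-42.0, 89.9, 41.5]
contact_force: [-1.2, -0.8, 1.0]
gripper_width: 0.0483
```

Call:
{"fn": "send_rows", "kwargs": {
  "plan": [
    [[0,0,0],[0,0,0]],
    [[0,0,0],[0,0,0]],
    [[0,0,0],[0,0,0]],
    [[0,0,0],[0,0,0]],
    [[0,0,0],[0,0,0]]
  ],
  "jaw": -1,
  "force": 12
}}

```text
time_s: 53.3
tcp_pos: [0.4602, 0.2236, 0.1584]
eef_rot: [-40.7, 89.9, 42.8]
contact_force: [-1.2, 0.2, -0.1]
gripper_width: 0.014
```

```bash
python3 - <<'E'
from h import *
H=np.array([.6848,.164])
p,M,s=cur();d=p[:2]-H;print("rad",np.hypot(*d),"ang",np.degrees(np.arctan2(d[1],d[0])))
y0=yawof(M);z=p[2]
def seg(a0,a1):
    def f(t):
        a=np.radians(a0+t*(a1-a0));c,q=np.cos(a),np.sin(a)
        return np.array([*(H+np.array([[c,-q],[q,c]])@d),z]),y0+np.degrees(a)
    return f
plan([(0,0,0,0,5,seg(0,20)),(0,0,0,0,5,seg(20,40)),(0,0,0,0,5,seg(0,8))])
E
```

```text
rad 0.23237435427303707 ang 165.127107641869
at [0.4602 0.2236 0.1584] yaw 173.5 j [ 47.9   8.1 -24.9   0.  -56.9 -54.4] F [-1.2  0.2 -0.1] w 0.014 t 53.3
0 [[[0.0,0.012,-0.107],[-0.089,0.001,0.001]],[[0.0,0.016,-0.215],[-0.178,0.001,0.001]],[[0.0,0.013,-0.324],[-0.267,0.001,0.001]],[[0.0,0.003,-0.431],[-0.356,0.001,0.001]],[[-0.001,-0.015,-0.538],[-0.444,0.001,0.001]]]
1 [[[0.0,0.012,-0.107],[-0.089,0.0,0.0]],[[0.0,0.016,-0.215],[-0.178,0.0,0.0]],[[0.0,0.013,-0.324],[-0.267,0.0,0.0]],[[0.0,0.003,-0.431],[-0.356,0.0,0.0]],[[0.0,-0.015,-0.538],[-0.444,0.0,0.0]]]
2 [[[0.0,-0.472,0.903],[0.853,0.0,0.0]],[[0.0,-0.441,0.873],[0.818,0.0,0.0]],[[0.0,-0.41,0.842],[0.782,0.0,0.0]],[[0.0,-0.381,0.81],[0.747,0.0,0.0]],[[0.0,-0.352,0.778],[0.711,0.0,0.0]]]
```

Call:
{"fn": "send_rows", "kwargs": {
  "plan": [
    [[0,0,0],[0,0,0]],
    [[0,0,0],[0,0,0]],
    [[0,0,0],[0,0,0]],
    [[0,0.005,-0.04],[-0.03,0,0]],
    [[0,0.01,-0.08],[-0.067,0,0]]
  ]
}}

```text
time_s: 53.8
tcp_pos: [0.4567, 0.2123, 0.1583]
eef_rot: [-1.7, 89.9, 84.8]
contact_force: [-4.7, 2.5, 1.9]
gripper_width: 0.0105
```

Call:
{"fn": "send_rows", "kwargs": {
  "plan": [
    [[0,0.012,-0.107],[-0.089,0,0]],
    [[0,0.016,-0.215],[-0.178,0,0]],
    [[0,0.013,-0.324],[-0.267,0,0]],
    [[0,0.003,-0.431],[-0.356,0,0]],
    [[0,-0.015,-0.538],[-0.444,0,0]]
  ]
}}

```text
time_s: 54.3
tcp_pos: [0.4542, 0.1314, 0.1583]
eef_rot: [-29.1, 89.9, 77.7]
contact_force: [1.1, 2.0, -1.4]
gripper_width: 0.0107
```

```bash
python3 - <<'E'
from h import *
H=np.array([.6848,.164])
p,M,s=cur();d=p[:2]-H;print("rad",np.hypot(*d),"ang",np.degrees(np.arctan2(d[1],d[0])),"yaw",yawof(M),s["gripper_width"],s["contact_force"])
t=r.capture("top");W,ok=pts(t);g=t["color"].astype(int)
d=ok&(abs(W[...,2]-.196)<.004)&(W[...,0]>.4)&(W[...,0]<.72)&(W[...,1]>-.1)&(W[...,1]<.25)&(g[...,1]>g[...,0]*1.3)
print(d.sum(),cv2.minAreaRect(W[d][:,:2].astype(np.float32)))
E
```

```text
rad 0.2329465628111448 ang -171.94611915082157 yaw -163.25693851690937 0.010742739044281094 [ 1.14987268  2.04500006 -1.35760636]
503 ((0.5621817111968994, 0.11973905563354492), (0.25994589924812317, 0.015278848819434643), 16.563796997070312)
```

Call:
{"fn": "send_rows", "kwargs": {
  "plan": [
    [[0,0.012,-0.107],[-0.089,0,0]],
    [[0,0.016,-0.215],[-0.178,0,0]],
    [[0,0.013,-0.324],[-0.267,0,0]],
    [[0,0.003,-0.431],[-0.356,0,0]],
    [[0,-0.015,-0.538],[-0.444,0,0]]
  ]
}}

```text
time_s: 54.85
tcp_pos: [0.4804, 0.0528, 0.1583]
eef_rot: [-69.6, 89.9, 57.5]
contact_force: [0.4, 3.3, -1.3]
gripper_width: 0.0105
```

Call:
{"fn": "send_rows", "kwargs": {
  "plan": [
    [[0,0.012,-0.107],[-0.089,0,0]],
    [[0,0.016,-0.215],[-0.178,0,0]],
    [[0,0.013,-0.324],[-0.267,0,0]],
    [[0,0.003,-0.431],[-0.356,0,0]],
    [[0,-0.015,-0.538],[-0.444,0,0]]
  ]
}}

```text
time_s: 55.35
tcp_pos: [0.5313, -0.0105, 0.1583]
eef_rot: [-86.5, 89.9, 60.7]
contact_force: [-0.4, 3.6, 0.4]
gripper_width: 0.0111
```

Call:
{"fn": "send_rows", "kwargs": {
  "plan": [
    [[0,0.012,-0.107],[-0.089,0,0]],
    [[0,0.016,-0.215],[-0.178,0,0]],
    [[0,0.013,-0.324],[-0.267,0,0]],
    [[0,0.003,-0.431],[-0.356,0,0]],
    [[0,0.003,-0.431],[-0.356,0,0]]
  ]
}}

```text
time_s: 55.85
tcp_pos: [0.5874, -0.0467, 0.1583]
eef_rot: [-135.2, 89.8, 28.1]
contact_force: [0.8, -0.7, 2.2]
gripper_width: 0.0104
```

```bash
python3 - <<'E'
from h import *
H=np.array([.6848,.164])
p,M,s=cur();d=p[:2]-H;print("rad",np.hypot(*d),"ang",np.degrees(np.arctan2(d[1],d[0])),"yaw",yawof(M),s["gripper_width"],s["contact_force"])
y0=yawof(M);z=p[2]
def seg(a0,a1):
    def f(t):
        a=np.radians(a0+t*(a1-a0));c,q=np.cos(a),np.sin(a)
        return np.array([*(H+np.array([[c,-q],[q,c]])@d),z]),y0+np.degrees(a)
    return f
for n in("wrist","top"):
    t=r.capture(n);W,ok=pts(t);g=t["color"].astype(int)
    e=ok&(abs(W[...,2]-.196)<.004)&(W[...,0]>.4)&(W[...,0]<.72)&(W[...,1]>-.2)&(W[...,1]<.25)&(g[...,1]>g[...,0]*1.3)
    print(n,e.sum(),cv2.minAreaRect(W[e][:,:2].astype(np.float32)))
    m=ok&(W[...,2]>.204)&(W[...,2]<.22)&(W[...,0]>.68)&(W[...,0]<.9)&(abs(W[...,1])<.25)
    q=cv2.minAreaRect(W[m][:,:2].astype(np.float32));print("roof",q)
plan([(0,0,0,0,3,seg(0,y0 and (-97-y0)))])
E
```

```text
rad 0.23217247433215993 ang -114.8126735752868 yaw -106.68544739384092 0.010443954453100727 [ 0.80820527 -0.73106687  2.20265366]
wrist 10766 ((0.6387556195259094, -0.02449900656938553), (0.1345822662115097, 0.0146182831376791), 73.49888610839844)
roof ((0.6964757442474365, -0.04511955380439758), (0.11738099902868271, 0.025964614003896713), 85.40474700927734)
top 37 ((0.6895775198936462, 0.1463785022497177), (0.029214458540081978, 0.011866007000207901), 73.97401428222656)
roof ((0.7676993608474731, 0.026991888880729675), (0.27032437920570374, 0.1564452350139618), 85.3856201171875)
at [ 0.586  -0.0461  0.1583] yaw -106.8 j [ 14.5  15.1 -15.7  -0.1 -59.   58.7] F [ 1.7 -0.4  0.3] w 0.0104 t 55.95
0 [[[0.0,0.011,-0.097],[-0.075,-0.002,0.003]],[[0.0,0.016,-0.184],[-0.147,-0.002,0.003]],[[0.0,0.016,-0.271],[-0.219,-0.002,0.003]],[[0.0,0.016,-0.271],[-0.219,-0.002,0.003]],[[0.0,0.016,-0.271],[-0.219,-0.002,0.003]]]
```

Call:
{"fn": "send_rows", "kwargs": {
  "plan": [
    [[0,0.008,-0.08],[-0.065,0,0]],
    [[0,0.014,-0.15],[-0.125,0,0]],
    [[0,0.016,-0.22],[-0.18,0,0]],
    [[0,0.016,-0.271],[-0.219,0,0]],
    [[0,0.016,-0.271],[-0.219,0,0]]
  ]
}}

```text
time_s: 56.45
tcp_pos: [0.6245, -0.0601, 0.1583]
eef_rot: [-135.4, 89.8, 37.6]
contact_force: [1.0, -0.7, 0.2]
gripper_width: 0.0108
```

Call:
{"fn": "send_rows", "kwargs": {
  "plan": [
    [[0,0.001,-0.01],[-0.01,0,0]],
    [[0,0.002,-0.02],[-0.02,0,0]],
    [[0,0.003,-0.03],[-0.025,0,0]],
    [[0,0.004,-0.04],[-0.033,0,0]],
    [[0,0.004,-0.04],[-0.033,0,0]]
  ]
}}

```text
time_s: 56.95
tcp_pos: [0.6303, -0.0615, 0.1583]
eef_rot: [-137.4, 89.9, 37.1]
contact_force: [-1.4, -1.0, 1.1]
gripper_width: 0.0104
```

```bash
cat >> h.py <<'E'
def doorstat():
    H=np.array([.6848,.164])
    p,M,s=cur();d=p[:2]-H;print("tcp",p.round(4),"rad",np.hypot(*d).round(4),"ang",np.degrees(np.arctan2(d[1],d[0])).round(2),"yaw",yawof(M).round(2),s["gripper_width"].round(4),"F",s["contact_force"].round(1),"M",s["moment"].round(2),s["time_s"])
    t=r.capture("wrist");W,ok=pts(t);g=t["color"].astype(int)
    e=ok&(abs(W[...,2]-.196)<.004)&(W[...,0]>.4)&(W[...,0]<.72)&(W[...,1]>-.2)&(W[...,1]<.25)&(g[...,1]>g[...,0]*1.3)
    q=W[e];ys=np.arange(-.09,.12,.01);pt=[]
    for y in ys:
        v=q[abs(q[:,1]-y)<.003]
        if len(v)>15:pt.append((y,np.percentile(v[:,0],3)))
    pt=np.array(pt);print("door edge yaw",(-90-np.degrees(np.arctan(np.polyfit(pt[:,0],pt[:,1],1)[0]))).round(2),len(pt),pt[[0,-1]].round(4).tolist())
    m=ok&(W[...,2]>.206)&(W[...,2]<.216)&(W[...,0]>.66)&(W[...,0]<.9)&(abs(W[...,1])<.25);q=W[m];pt=[]
    for y in ys:
        v=q[abs(q[:,1]-y)<.003]
        if len(v)>15:pt.append((y,np.percentile(v[:,0],3)))
    pt=np.array(pt)
    if len(pt)>3:print("roof edge yaw",(-90-np.degrees(np.arctan(np.polyfit(pt[:,0],pt[:,1],1)[0]))).round(2),len(pt),pt[[0,-1]].round(4).tolist())
    return t
E
python3 -c "
from h import *
doorstat()"
```

```text
Traceback (most recent call last):
  File "h.py", line 87, in doorstat
    p,M,s=cur();d=p[:2]-H;print("tcp",p.round(4),"rad",np.hypot(*d).round(4),"ang",np.degrees(np.arctan2(d[1],d[0])).round(2),"yaw",yawof(M).round(2),s["gripper_width"].round(4),"F",s["contact_force"].round(1),"M",s["moment"].round(2),s["time_s"])
                                                                                                                                                      ^^^^^^^^^^^^^^^^^^^^^^^^
AttributeError: 'float' object has no attribute 'round'
```

```bash
sed -i 's/s\["gripper_width"\].round(4)/round(s["gripper_width"],4)/' h.py && python3 -c "
from h import *
doorstat()"
```

```text
tcp [ 0.6303 -0.0615  0.1583] rad 0.232 ang -103.59 yaw -95.52 0.0104 F [-1.4 -1.   1.1] M [-0.53  0.63 -0.02] 56.95
door edge yaw -94.96 13 [[-0.09, 0.6646], [0.03, 0.6753]]
roof edge yaw -94.03 12 [[-0.09, 0.6824], [0.02, 0.6892]]
```

Call:
{"fn": "send_rows", "kwargs": {
  "plan": [
    [[0,0.001,-0.01],[-0.008,0,0]],
    [[0,0.002,-0.02],[-0.016,0,0]],
    [[0,0.002,-0.02],[-0.016,0,0]],
    [[0,0.002,-0.02],[-0.016,0,0]],
    [[0,0.002,-0.02],[-0.016,0,0]]
  ]
}}

```text
time_s: 57.5
tcp_pos: [0.6323, -0.062, 0.1583]
eef_rot: [-93.3, 89.9, 81.9]
contact_force: [-6.1, 1.1, 4.6]
gripper_width: 0.0107
```

Call:
{"fn": "send_rows", "kwargs": {
  "plan": [
    [[0,0.001,-0.01],[-0.008,0,0]],
    [[0,0.002,-0.02],[-0.016,0,0]],
    [[0,0.002,-0.02],[-0.016,0,0]],
    [[0,0.002,-0.02],[-0.016,0,0]],
    [[0,0.002,-0.02],[-0.016,0,0]]
  ]
}}

```text
time_s: 58.0
tcp_pos: [0.6326, -0.062, 0.1581]
eef_rot: [-23.6, 89.7, 152.3]
contact_force: [-12.5, 4.3, 9.1]
gripper_width: 0.0106
```

```bash
python3 -c "
from h import *
doorstat()"
```

```text
tcp [ 0.6326 -0.062   0.1581] rad 0.232 ang -103.01 yaw -94.08 0.0106 F [-12.5   4.3   9.1] M [1.35 4.37 0.  ] 58.0
door edge yaw -94.33 13 [[-0.09, 0.6671], [0.03, 0.6762]]
roof edge yaw -94.01 12 [[-0.09, 0.6823], [0.02, 0.6893]]
```

Call:
{"fn": "send_rows", "kwargs": {
  "plan": [
    [[0,0,0],[0,0,0]],
    [[0,0,0],[0,0,0]],
    [[0,0,0],[0,0,0]],
    [[0,0,0],[0,0,0]],
    [[0,0,0],[0,0,0]]
  ],
  "jaw": -0.1
}}

```text
time_s: 58.55
tcp_pos: [0.6328, -0.0621, 0.158]
eef_rot: [-24.0, 89.7, 151.9]
contact_force: [-0.7, -0.3, 0.0]
gripper_width: 0.039
```

Call:
{"fn": "send_rows", "kwargs": {
  "plan": [
    [[-0.15,0,0],[0,0,0]],
    [[-0.3,0,0],[0,0,0]],
    [[-0.5,0,0],[0,0,0]],
    [[-0.75,0,0],[0,0,0]],
    [[-0.8,0,0],[0,0,0]]
  ]
}}

```text
time_s: 59.05
tcp_pos: [0.6354, -0.0626, 0.2831]
eef_rot: [-138.7, 89.8, 37.2]
contact_force: [0.1, 0.2, -0.9]
gripper_width: 0.0393
```

Call:
{"fn": "send_rows", "kwargs": {
  "plan": [
    [[0,0,0.2],[0,0,0]],
    [[0,0,0.4],[0,0,0]],
    [[0,0,0.6],[0,0,0]],
    [[0,0,0.6],[0,0,0]],
    [[0,0,0.6],[0,0,0]]
  ]
}}

```text
time_s: 59.55
tcp_pos: [0.5456, -0.0563, 0.2835]
eef_rot: [-147.1, 89.7, 28.8]
contact_force: [-0.4, 0.3, -0.2]
gripper_width: 0.0391
```

```bash
python3 -c "
from h import *
t=doorstat()
W,ok=pts(t);g=t['color'].astype(int)
m=ok&(W[...,2]>.2005)&(W[...,2]<.206)&(W[...,0]>.6)&(W[...,0]<.65)&(W[...,1]>-.09)&(W[...,1]<-.03)&(g[...,0]>1.4*g[...,2]);print('handle tip',W[m].mean(0).round(4),m.sum())
p=r.capture('top');q=r.capture('scene');save('fin',cv2.resize(p['color'],(760,570)))
W,ok=pts(p)
m=ok&(W[...,2]>.06)&(W[...,2]<.085)&(W[...,0]>.38)&(W[...,0]<.56)&(W[...,1]>.28)&(W[...,1]<.5);print('tray die',W[m].mean(0),np.percentile(W[m][:,2],90))
"
```

```text
tcp [ 0.5456 -0.0563  0.2835] rad 0.2606 ang -122.29 yaw -94.04 0.0391 F [-0.4  0.3 -0.2] M [-0.01 -0.1  -0.01] 59.55
door edge yaw -94.18 21 [[-0.09, 0.6665], [0.11, 0.6809]]
roof edge yaw -94.51 19 [[-0.09, 0.6799], [0.09, 0.6941]]
handle tip [ 0.6323 -0.0628  0.2015] 86<string>:8: RuntimeWarning: Mean of empty slice.
  ret = um.true_divide(
Traceback (most recent call last):
IndexError: index -1 is out of bounds for axis 0 with size 0
```

View pics/fin.png

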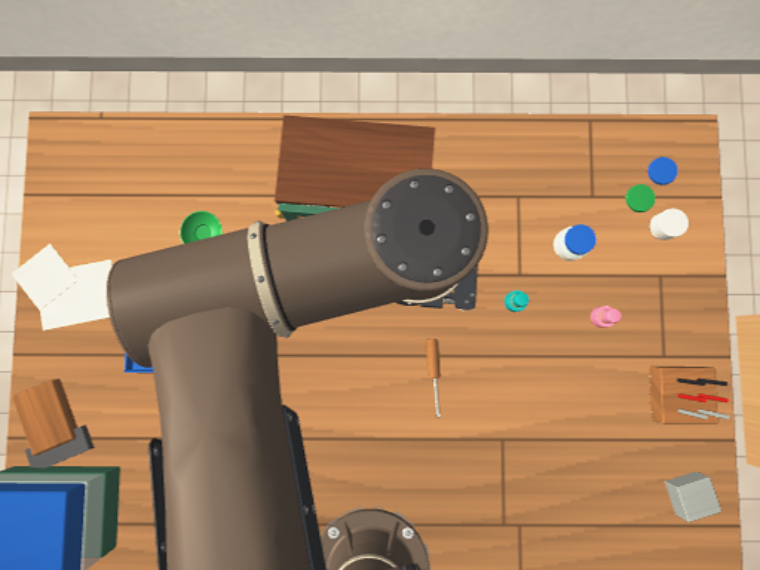

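View 12: the door is shut and the jar, bowl, burnisher and look-alikes haven't moved, but the arm hides the tray. I'll check the tray from the scene camera.

```bash
python3 -c "
from h import *
p=r.capture('scene');W,ok=pts(p);g=p['color'].astype(int)
m=ok&(W[...,2]>.055)&(W[...,2]<.085)&(W[...,0]>.36)&(W[...,0]<.58)&(W[...,1]>.26)&(W[...,1]<.53);print('tray die',m.sum(),W[m].mean(0).round(3),np.percentile(W[m][:,2],90).round(4))
knobs(p)
for n in('jar','dish','burnisher','tray'):
    for d in r.trace(p,n)[:1]:print(n,round(d['score'],2),np.median(W[d['mask']&ok],0).round(3))
save('sc',p['color'])
"
```

```text
tray die 78 [0.475 0.382 0.07 ] 0.0754
knob px [123. 180.] c 0.5087 -0.479 z 0.0692 ext [0.027 0.025] base 0.5096 -0.481 d 45.1 [178. 104. 113.]
knob px [176. 190.] c 0.5396 -0.2996 z 0.0699 ext [0.026 0.026] base 0.5414 -0.2974 d 49.2 [ 71. 117. 106.]
knob px [128. 218.] c 0.6608 -0.4181 z 0.0749 ext [0.055 0.058] base 0.6676 -0.4133 d 66.2 [ 66.  81. 129.]
jar 0.66 [ 0.676 -0.408  0.056]
dish 0.64 [0.677 0.36  0.012]
burnisher 0.46 [ 0.43  -0.128  0.022]
tray 0.85 [0.467 0.396 0.007]
```

View pics/sc.png

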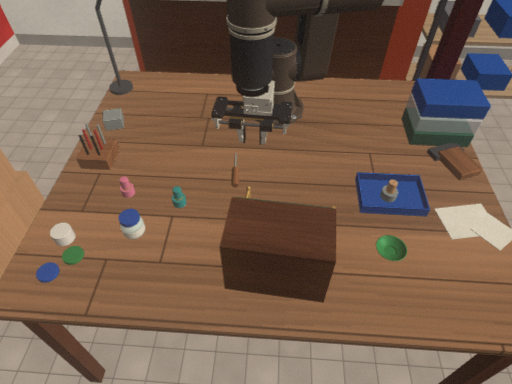

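View 13: the oversize die stands upright in the tray at (390,190). The bystanders are where they started and the door is shut, so I'm handing in.

```bash
python3 -c "
from h import *
print(r.close_job())"
```

```text
the job is handed in; nothing more can be done
None
```

I opened the door to about 1.6 rad and put the three 44 mm dies in the three rack sockets. The 51 mm die stands in the blue tray, and the door is shut. Only four dies were on the bench. I handed the job in after about 60 s of robot time.

**Last checks**
- **Sockets:** before I shut the door, all three die tops measured about 0.178–0.180 m; fully home is 0.178 m. I could not see them afterwards.
- **Tray:** the oversize die is upright, its top at about 0.075 m.
- **Door:** it stopped firmly against about 12 N. Its edge lies within about 0.3° of the cabinet's front edge, which is within measuring error.
- **Bystanders:** the jar, bowl, burnisher and both look-alikes match their starting positions.

**What went wrong or disagreed**
- **Failed first grasp:** the jaws slipped off the top of the first die's knob and tilted the die briefly. It settled upright within about 1 mm.
- **TCP reading:** in the cameras the fingertips ended about 11 mm behind the reported TCP, not 19 mm ahead of it. I corrected every later grasp by 30 mm.
- **First handle grip:** because of that offset, I first opened the door holding only the top of the handle bar. It held without slipping.

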